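# Settle the eccentric shafts and stack them on spacer sticks

### The arm

A 6-joint arm with a two-finger parallel gripper is mounted at the origin on a cart in front of the work surface, level with it; the furniture and walls round the work are solid. World frame = base frame: x ahead of the robot, y to its left, z up, the work surface at z = 0. Lengths are in m, angles in degrees, forces in N, time in s.
With the tool pointing down it reaches from about 0.35 to 0.875 m from the base axis. Payload 4.2 kg.
Tool frame: the origin (TCP) lies at the very end of the fingers, on their centre line; the grasp point (between the pads) lies 19 mm behind it; z points along the fingers, y is the line along which they close (so a half turn about z gives the same grasp; the last joint's range is limited). The gripper opens to 87 mm and grips with 3 to 60 N. Pads are 19 mm wide; open, the fingers measure 117 mm over their backs; the gripper's body (75 mm by 190 mm) begins 51 mm behind the grasp point.
Start: joints at [-50.042, 22.042, 0.453, 0, -68.411, -14.817], TCP at [0.266, -0.566, 0.183] pointing down, gripper open.
Joint ranges: [-179.83, 179.83], [-69.29, 118.12], [-61.27, 80.66], [-181.25, 117.63], [-171.15, -9.14], [-177.46, 177.46]. Speed limits (degrees/s): [159.86, 159.86, 180, 180, 180, 180].

### API

Orientations are given as a 3x3 rotation matrix whose columns are the frame's x, y, z axes.
In Python, from station import monitor, cams, ticket gives the robot as it stands.
- The arm moves only by the tool drive_tool, never from a script. Its argument "moves" is a list of rows, each an object with "delta_pos": the shift along the tool's x, y, z in mm, a list of three; "turn": the turn about the tool's z in rad; "claw": the opening, from 0 (shut) to 1 (fully open). A call has 1 to 12 rows; each row shifts and turns the commanded pose from where the row before left it, along the tool's axes as they then stand; what a row does not reach is not made up. A row lasts 1/8 s, in which the tool goes at most 62.5 mm and 10.7 degrees, less where a joint would pass 70% of its speed; a pose out of reach is approached as far as the arm can. A call is refused whole if a number of a shift passes 62.5 or a number of a turn 0.188, either way. A call with a gripper value outside its range is refused whole. The fingers move at their own pace and stop on an object; the grip force is fixed at half the most. Time passes only in rows, so rows that do not move let the fingers close. It gives the time, the measured TCP pose, the force, the opening and the grip force at its end, in the units of the state.
- monitor.sense(): the state, without advancing time (a new reading comes with each control period).
- cams.capture(name): name is "scene" or "top"; returns a dict with "color" (384x512x3 uint8, red, green, blue), "range_z" (384x512 float32, m along the optical axis (not along the pixel's ray), 0 where there is no reading), "vertical_fov" (degrees; the focal length in pixels is half the picture's height over the tangent of half this angle, whatever the lens; pixels are square), "cx", "cy" (the principal point, pixels), "extrinsics" (4x4, takes a point from camera to world coordinates). Camera axes: x right, y down, z forward; pixel columns grow to the right and rows downward; lengths in m; the calibration is good to about 2 mm. A picture is of the moment at which its call begins.
- ticket.finish_job(): hands the job in; it is judged then, once.
The state is a dict: "time_s": time; "joints": joint angles; "joint_velocities": joint speeds; "effort": joint torques, N m; "tcp_pos": TCP position; "ee_rot": TCP orientation; "wrist_force": force on the tool from outside, world axes, zero at the start; "moment": the same for the moment, N m; "gripper_width": opening from 0.0 (shut) to 1.0 (fully open); "gripper_force": force on a finger pad.
Only numpy, scipy, OpenCV 4.12 (cv2) and the standard library are available. Lean on these libraries where they do the work, as an engineer would, in place of code of your own. Each camera call takes 0.05 s, during which the arm holds its last target. There are 200 camera calls.

### The job

Lift the eccentric shafts (three or four of them) out of the long rack and lay every one on the roller stand, one to a lane; leave them all there together until each has turned its heavy side down by itself and come to rest. Then, without letting them turn again, lay them in the short two-notch cradle: two in its notches, the two notched spacer sticks across them in line above the cradle's rails, and the remaining one or two in the notches on top of the sticks, every shaft still heavy side down. Leave the other things on the bench where they are.

Things in the scene. Friction and masses are not known exactly. Their poses are not given: they have to be found in the camera images.
- shaft_1: steel eccentric shaft, loose, maybe absent: round bar 154 mm long, 18 mm diameter, 0.5 kg. Origin mid-axis, x along the axis. Two dark half-moon weights (|x| 15 to 37 mm, radius 23 mm) stick out of it to -z, the heavy side: z is up when it hangs down. Grip the bar in the middle (|x| < 13), across. The end lands (|x| 39 to 68 mm) rest on supports. Starts in a rack notch, turned anyhow.
- shaft_2: steel eccentric shaft, loose, maybe absent: round bar 154 mm long, 18 mm diameter, 0.5 kg. Origin mid-axis, x along the axis. Two dark half-moon weights (|x| 15 to 37 mm, radius 23 mm) stick out of it to -z, the heavy side: z is up when it hangs down. Grip the bar in the middle (|x| < 13), across. The end lands (|x| 39 to 68 mm) rest on supports. Starts in a rack notch, turned anyhow.
- shaft_3: steel eccentric shaft, loose, maybe absent: round bar 154 mm long, 18 mm diameter, 0.5 kg. Origin mid-axis, x along the axis. Two dark half-moon weights (|x| 15 to 37 mm, radius 23 mm) stick out of it to -z, the heavy side: z is up when it hangs down. Grip the bar in the middle (|x| < 13), across. The end lands (|x| 39 to 68 mm) rest on supports. Starts in a rack notch, turned anyhow.
- shaft_4: steel eccentric shaft, loose, maybe absent: round bar 154 mm long, 18 mm diameter, 0.5 kg. Origin mid-axis, x along the axis. Two dark half-moon weights (|x| 15 to 37 mm, radius 23 mm) stick out of it to -z, the heavy side: z is up when it hangs down. Grip the bar in the middle (|x| < 13), across. The end lands (|x| 39 to 68 mm) rest on supports. Starts in a rack notch, turned anyhow.
- rack: long start rack, fixed: dark wooden board 150 x 186 x 10 mm, two notched wooden rails at x = +-57 mm, 34 mm high. Origin: centre of its underside, on the bench. Notches (12 mm wide, 6 deep) at y = -75, -25, 25, 75 mm; a shaft in one lies along x, axis at z = 40.7 mm, and does not turn by itself.
- stand: aluminium roller stand, fixed, 156 x 196 mm, base 8 mm thick, origin centre of underside. Four lanes at y = -75, -25, 25, 75 mm, each with free rollers (20 mm diameter) at x = +-57 mm for a shaft's end lands: it lies along x, middle at x = 0, axis at z = 38.1 mm, and swings heavy side down, to about 8 degrees, within 4 s. Rails at x = +-70 mm are 27 mm high, lower than the shaft.
- cradle: short stacking cradle, fixed: wooden board 150 x 96 x 10 mm, two notched rails at x = +-57 mm, 34 mm high. Origin: centre of its underside. Notches at y = -25 and 25 mm; a shaft in one lies along x, middle at x = 0, axis at z = 40.7 mm. Sticks on these shafts: along y, centres at x = +-57, y = 0, z = 58.4 mm. Shafts on the sticks: y = -25 or 25, axis at z = 76.1 mm.
- stick_1: wooden spacer stick, loose, square, 22 x 100 x 22 mm (x, y, z), 40 g, lying on the bench at the start. Origin at its centre; y runs along it. All four long sides have two notches, 12 mm wide and 4 mm deep, at y = -25 and 25 mm, so any side may be up. Grip it at mid length across its 22 mm width.
- stick_2: wooden spacer stick, loose, square, 22 x 100 x 22 mm (x, y, z), 40 g, lying on the bench at the start. Origin at its centre; y runs along it. All four long sides have two notches, 12 mm wide and 4 mm deep, at y = -25 and 25 mm, so any side may be up. Grip it at mid length across its 22 mm width.
- pencil: bystander, loose: red pencil, 142 mm, lying near the front of the bench; origin centre of its underside.
- ring_1: bystander, loose: plain steel finger ring, 21 mm, at the back; origin centre of its underside.
- collet_3: bystander, loose: steel collet, 50 mm long, at the back; origin centre of its underside.
- charcoal: bystander, loose: black charcoal block 59 x 96 x 31 mm, at the back; origin centre of its underside.
- horn_wedge: bystander, loose: small wooden wedge block 22 x 50 x 14 mm, at the back; origin centre of its underside.
- graver: bystander, loose: graver with a black handle, 144 mm, on the left; origin centre of its underside.

How it is judged:
By the outcome, as a careful person would: the job done as asked, in the order asked, and still so for the second after the job is handed in, with the robot touching nothing.
Of shaft_1, shaft_2, shaft_3, shaft_4 only 3 to 4 are there at a start; the rules pass over those that are not, and their reading is None.
At some moment in a run one of stick_1, stick_2 may be knocked a few centimetres aside while the robot is not near it.
It also fails if it takes over 210 s, if anything falls off the work surface, if the arm or the gripper's body presses on something with over 40 N, if the wrist force passes 120 N, or if a joint passes its speed limit or range.

## Working session

There is one attempt and no reset: what is moved stays moved. The work goes in short steps, Python scripts to look and compute and a tool call to move; the robot and the scene stay as the last step left them, time stands still between calls to the robot, and variables do not carry over. Pictures are saved under pics/ and viewed, at most 14 in all, crops included, and the job is handed in when it is done.

Besides the shell and the picture viewer there is one more tool, called after "Call:" as name(argument=value, ...) on one line, values as JSON. drive_tool: Moves the arm, as the interface text tells. Its arguments: {"type":"object","properties":{"moves":{"type":"array","items":{"type":"object","properties":{"delta_pos":{"type":"array","items":{"type":"number"}},"turn":{"type":"number"},"claw":{"type":"number"}}}}},"required":["moves"]}

```bash
ls; mkdir -p pics
cat > h.py <<'E'
import numpy as np, cv2
from station import monitor, cams, ticket
def cap(n):
    c=cams.capture(n); h=c['color'].shape[0]
    f=h/2/np.tan(np.radians(c['vertical_fov'])/2)
    v,u=np.mgrid[:h,:c['color'].shape[1]]
    z=c['range_z']; P=np.stack([(u-c['cx'])/f*z,(v-c['cy'])/f*z,z],-1)
    E=np.array(c['extrinsics']); W=P@E[:3,:3].T+E[:3,3]; W[z==0]=np.nan
    return c['color'],W
def save(n,img,s=1.5):
    cv2.imwrite('pics/'+n,cv2.resize(img[...,::-1],None,fx=s,fy=s,interpolation=cv2.INTER_CUBIC))
E
python3 - <<'E'
from h import *
for n in('top','scene'):
    c,W=cap(n); save(n+'0.png',c); np.savez(n+'0.npz',c=c,W=W)
    c_=cams.capture(n); print(n,np.round(c_['extrinsics'],3).tolist(),c_['vertical_fov'],c_['cx'],c_['cy'])
s=monitor.sense(); print(s)
E
```

```text
pics
top [[-0.017, -0.991, 0.135, 0.459], [-1.0, 0.02, 0.019, -0.073], [-0.022, -0.134, -0.991, 1.079], [0.0, 0.0, 0.0, 1.0]] 53.85218842290999 251.17566048732732 186.5804509820453
scene [[-0.557, -0.412, 0.721, -0.308], [-0.83, 0.3, -0.47, 0.509], [-0.023, -0.86, -0.509, 0.685], [0.0, 0.0, 0.0, 1.0]] 52.17323829631816 255.43566730630204 192.7993797335205
{'time_s': 0.2, 'joints': array([-5.00416938e+01,  2.20731075e+01,  4.10429656e-01, -1.42857846e-02,
       -6.84105727e+01, -1.48139581e+01]), 'joint_velocities': array([-0.00930966, -0.07082118,  0.09099346,  0.04244095,  0.10148624,
        0.04408418]), 'effort': array([-5.65341743e-04, -3.90541363e+01,  1.87358290e+01,  4.21719298e+00,
        1.20243971e-02, -1.64422640e-04]), 'tcp_pos': array([ 0.26537447, -0.56542439,  0.18239312]), 'ee_rot': array([[-9.05279197e-01, -4.24816622e-01, -6.43351076e-04],
       [-4.24817096e-01,  9.05278499e-01,  1.12884500e-03],
       [ 1.02859777e-04,  1.29522643e-03, -9.99999156e-01]]), 'wrist_force': array([0.57506602, 0.70183387, 0.46132772]), 'moment': array([-0.03310322,  0.0466322 , -0.05556053]), 'gripper_force': 0.0, 'gripper_width': 0.9977114472615584}
```

View pics/top0.png

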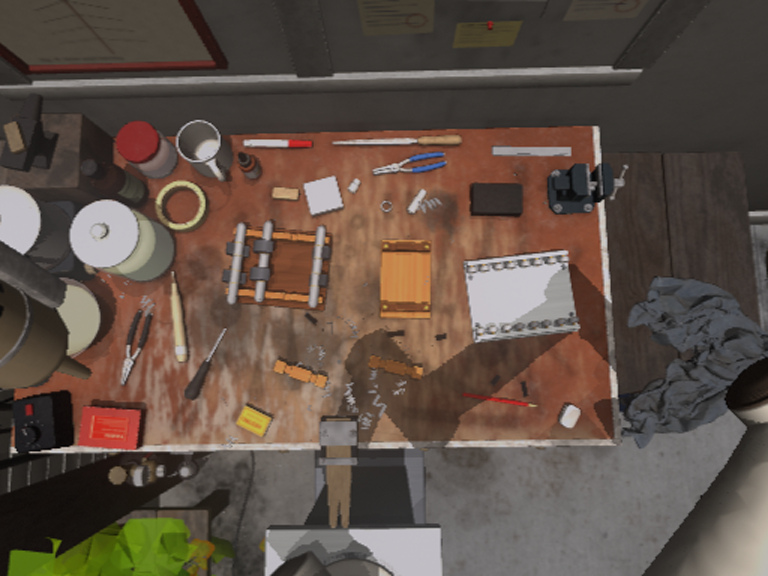

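View pics/scene0.png

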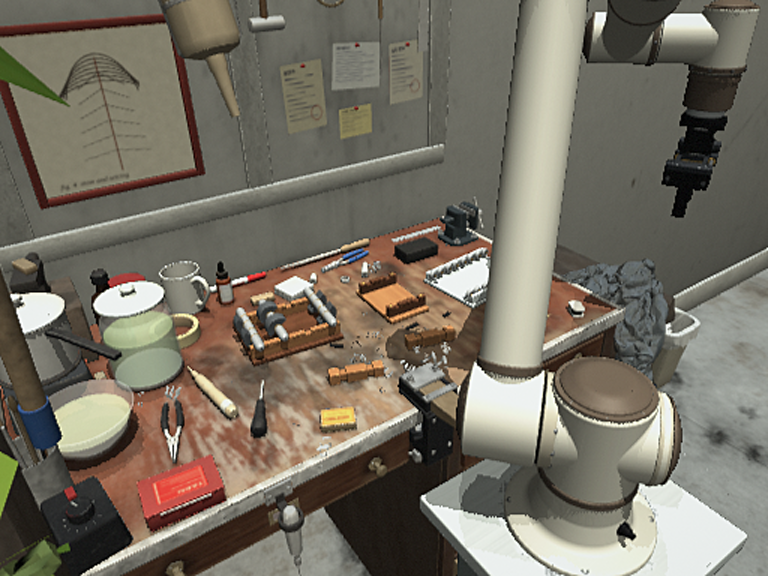

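The top view shows the rack at (278,265) with three shafts: two on the left and one on the right. The cradle is at (405,278), the stand at (522,295), and the sticks at (300,373) and (397,367). Next I'll measure them.

```bash
cat > m.py <<'E'
from h import *
def rect(m,W):
    m=cv2.morphologyEx(m.astype('uint8'),cv2.MORPH_OPEN,np.ones((2,2)))
    n,l,st,_=cv2.connectedComponentsWithStats(m)
    out=[]
    for i in range(1,n):
        if st[i,4]<25: continue
        p=W[l==i]; r=cv2.minAreaRect((p[:,:2]*1000).astype('f4'))
        q=cv2.boxPoints(r)
        out.append((st[i,4],np.round(r[0]),np.round(r[1]),round(r[2],1),np.round(np.nanmedian(p[:,2])*1000,1),np.round(p[:,2].max()*1000,1)))
    return out
if __name__=='__main__':
    d=np.load('top0.npz');c,W=d['c'],d['W']
    x,y,z=W[...,0],W[...,1],W[...,2]
    B=(x>.2)&(x<.78)&(y<.3)&(y>-.5)
    print('table z',np.nanmedian(z[B]))
    for lo,hi in((.006,.2),(.029,.036),(.037,.075)):
        print(lo,hi)
        for r in rect(B&(z>lo)&(z<hi),W): print(*r)
    big=[cv2.resize(c[150:235,140:400],None,fx=3,fy=3,interpolation=cv2.INTER_CUBIC)]
    save('crop.png',big[0],1)
E
python3 m.py
```

```text
table z 0.0017377343659692457
0.006 0.2
895 [ 784. -487.] [ 59. 220.] 20.8 55.1 nan
700 [ 740. -295.] [ 50. 119.] 20.0 29.6 nan
106 [ 751. -141.] [29. 50.] 53.2 14.0 26.2
71 [773. 122.] [47. 11.] 83.7 12.6 17.8
325 [762.  45.] [46. 64.] 11.4 18.8 nan
128 [744. 286.] [18. 63.] 77.8 19.3 29.4
42 [ 750. -164.] [18. 29.] 5.0 15.7 23.8
3448 [646. 136.] [200. 160.] 78.9 25.3 nan
1677 [ 605. -110.] [ 96. 147.] 88.9 10.2 nan
2873 [ 568. -328.] [155. 201.] 5.8 8.5 nan
264 [435. -86.] [101.  20.] 72.7 20.4 nan
184 [421. 284.] [17. 79.] 69.7 19.5 28.1
282 [429.  91.] [100.  24.] 71.2 20.2 nan
295 [346. 177.] [53. 40.] 61.8 15.1 nan
137 [ 344. -405.] [32. 39.] 57.9 15.1 20.6
1263 [225.  54.] [ 94. 282.] 65.6 34.0 nan
0.029 0.036
201 [ 752. -273.] [49. 67.] 1.6 30.3 35.4
35 [ 761. -315.] [12. 29.] 8.3 30.5 34.6
30 [ 738. -301.] [10. 35.] 44.1 30.4 33.9
30 [ 733. -328.] [14. 32.] 26.8 29.6 35.8
26 [696. 182.] [20.  9.] 84.0 32.8 39.9
42 [683.  76.] [36. 10.] 84.0 33.2 47.5
49 [ 663. -112.] [34. 10.] 88.7 32.4 37.4
25 [ 663. -151.] [11. 20.] 13.4 32.9 36.3
45 [575. 139.] [38. 10.] 84.9 33.2 37.7
50 [ 548. -108.] [37.  8.] 89.8 32.9 36.4
113 [292.  20.] [40. 18.] 89.0 32.5 41.0
375 [189.  26.] [ 43. 158.] 84.3 32.3 38.3
0.037 0.075
156 [ 757. -415.] [72. 29.] 65.9 65.2 83.5
71 [ 768. -507.] [ 33. 109.] 15.4 55.5 82.1
438 [642. 219.] [ 43. 158.] 82.7 46.9 59.0
461 [nan nan] [0. 0.] 0.0 49.4 nan
433 [630.  50.] [ 26. 158.] 78.7 47.7 nan
392 [nan nan] [0. 0.] 0.0 41.5 nan
48 [203.  94.] [ 36. 208.] 49.8 38.1 41.0
35 [198.  28.] [ 20. 180.] 69.5 38.2 41.8
```

View pics/crop.png

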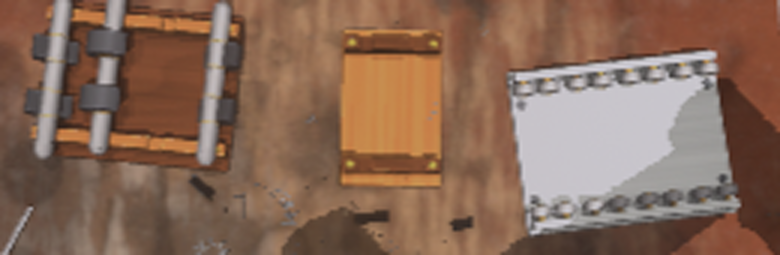

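```bash
cat > fit.py <<'E'
from h import *
from scipy.optimize import minimize
def loc(P,p):
    a=p[2]; d=P[:,:2]-p[:2]
    return np.c_[d[:,0]*np.cos(a)+d[:,1]*np.sin(a),-d[:,0]*np.sin(a)+d[:,1]*np.cos(a)]
def hm(q,boxes):
    z=np.zeros(len(q))
    for cx,cy,w,l,h in boxes:
        s=lambda d:1/(1+np.exp(np.clip(d/.0007,-50,50)))
        k=s(abs(q[:,0]-cx)-w/2)*s(abs(q[:,1]-cy)-l/2)
        z=np.maximum(z,h*k)
    return z
def fitbox(W,p0,boxes,R,zmax=.045,name=''):
    P=W[np.isfinite(W[...,2])]; P=P[(np.hypot(*(P[:,:2]-p0[:2]).T)<R)&(P[:,2]<zmax)]
    f=lambda p:np.mean(np.minimum(abs(hm(loc(P,p),boxes)+.0015-P[:,2]),.015))
    best=None
    for dx in(-.004,0,.004):
      for dy in(-.004,0,.004):
        r=minimize(f,np.array(p0)+[dx,dy,0],method='Nelder-Mead',options=dict(initial_simplex=np.array(p0)+[dx,dy,0]+np.array([[0,0,0],[.006,0,0],[0,.006,0],[0,0,.05]]),xatol=1e-5,fatol=1e-8,maxiter=400))
        if best is None or r.fun<best.fun: best=r
    p=best.x; print(name,np.round(p[:2]*1000,1),np.round(np.degrees(p[2]),2),round(best.fun*1000,2)); return p
def shaft(W,p0,zr=(.0415,.053),ang=0,h=.10,w=.016,name=''):
    "axis line from the bar top (bar only: narrow strip)"
    P=W[np.isfinite(W[...,2])]; 
    p=np.array([p0[0],p0[1],np.radians(ang)])
    for i in range(4):
        q=loc(P,p); m=(abs(q[:,1])<w*(.75 if i else 1))&(abs(q[:,0])<h)&(P[:,2]>zr[0])&(P[:,2]<zr[1])&((abs(q[:,0])<.013)|(abs(q[:,0])>.04))
        A=np.polyfit(q[m,0],q[m,1],1); lo,hi=np.percentile(q[m,0],[1,99]); mid=(lo+hi)/2
        a=p[2]; p=np.array([p[0]+mid*np.cos(a)-np.polyval(A,mid)*np.sin(a),p[1]+mid*np.sin(a)+np.polyval(A,mid)*np.cos(a),a+np.arctan(A[0])])
    print(name,np.round(p[:2]*1000,1),np.round(np.degrees(p[2]),2),'len',round((hi-lo)*1000),'n',m.sum(),'ztop',np.round(np.percentile(P[m,2],90)*1000,1)); return p
CR=[(0,0,.150,.096,.010),(.057,0,.020,.096,.034),(-.057,0,.020,.096,.034)]
ST=[(0,0,.156,.196,.008),(.070,0,.006,.196,.027),(-.070,0,.006,.196,.027),(.057,0,.016,.17,.022),(-.057,0,.016,.17,.022)]
RK=[(0,0,.150,.186,.010),(.057,0,.020,.186,.034),(-.057,0,.020,.186,.034)]
SK=[(0,0,.022,.100,.022)]
E
cat > a.py <<'E'
from fit import *
Ws=[np.load('top0.npz')['W'],np.load('scene0.npz')['W']]
for W in Ws:
    fitbox(W,[.605,-.11,0],CR,.13,name='cradle')
    fitbox(W,[.568,-.328,np.radians(6)],ST,.16,name='stand')
    fitbox(W,[.637,.136,np.radians(-6)],RK,.15,.037,name='rack')
    fitbox(W,[.435,-.086,np.radians(70)],SK,.07,name='stickR')
    fitbox(W,[.429,.091,np.radians(70)],SK,.07,name='stickL')
    for n,y in(('A',.212),('B',.165),('C',.06)): shaft(W,[.637,y],ang=-6,name='shaft'+n)
W=Ws[0]; m=(W[...,1]>.25)&(W[...,1]<.5)&(W[...,0]>.55)&(W[...,0]<.75)&(W[...,2]>.07)
print('jar y min',np.nanpercentile(W[m][:,1],[0,1,5]))
for n,y in (('A',.212),('B',.165),('C',.06)): pass
E
python3 a.py
```

```text
cradle [ 610.7 -106.8] -1.09 2.82
stand [ 571.4 -323.1] 5.46 3.07
rack [635.  135.3] -6.44 3.13
stickR [405.4 -63.5] 72.5 4.78
stickL [463.1  67.3] 59.77 4.72
shaftA [638.4 207.5] -6.37 len 149 n 211 ztop 50.4
shaftB [641.  156.9] -6.55 len 150 n 211 ztop 50.2
shaftC [629.5  58. ] -6.35 len 152 n 208 ztop 50.2
cradle [ 610.2 -108.2] -2.54 7.27
stand [ 568.9 -322.6] 5.27 3.44
rack [635.  132.1] -6.55 5.42
stickR [435.1 -77.5] 58.03 9.04
stickL [453.7  46.6] 76.05 4.43
shaftA [632.6 211. ] -6.33 len 146 n 114 ztop 51.3
shaftB [635.8 161. ] -6.05 len 152 n 69 ztop 50.8
shaftC [627.1  61.7] -6.09 len 152 n 102 ztop 51.0
jar y min [0.33504287 0.33762613 0.34099056]
```

```bash
cat >> fit.py <<'E'
def ray(uv,z,n='top',C={}):
    c=C.setdefault(n,None) or cams.capture(n); C[n]=c
    f=c['color'].shape[0]/2/np.tan(np.radians(c['vertical_fov'])/2); E=np.array(c['extrinsics'])
    d=np.array([(uv[0]-c['cx'])/f,(uv[1]-c['cy'])/f,1])@E[:3,:3].T; o=E[:3,3]
    return o+d*(z-o[2])/d[2]
E
python3 - <<'E'
from fit import *
def cr(p,z): return ray(((p[0]+.5)/3-.5+140,(p[1]+.5)/3-.5+150),z)*1000
for n,pp,z in(('cr',[(342,30),(440,30),(342,187),(440,187)],.01),('st',[(510,72),(716,52),(740,208),(527,234)],.027)):
    Q=np.array([cr(p,z) for p in pp]); print(n,np.round(Q[:,:2]).tolist(),Q.mean(0).round(1),[round(np.linalg.norm(Q[a]-Q[b])) for a,b in((0,1),(0,2),(1,3),(2,3),(1,2),(0,3))])
W=np.load('top0.npz')['W']; P=W[np.isfinite(W[...,2])]
def rails(p,name,zr,hx,ly):
    p=np.array(p,float)
    for it in range(3):
        q=loc(P,p); out=[]
        for s in(1,-1):
            m=(P[:,2]>zr[0])&(P[:,2]<zr[1])&(abs(q[:,0]-s*hx)<.014)&(abs(q[:,1])<ly/2+.008)
            lo,hi=np.percentile(q[m,0],[5,95]); y=np.percentile(q[m,1],[1,99]); A=np.polyfit(q[m,1],q[m,0],1)
            out.append(((lo+hi)/2,y.mean(),y[1]-y[0],A[0],m.sum()))
        o=np.array(out); d=o[:,:2].mean(0); a=p[2]
        p[:2]+=[d[0]*np.cos(a)-d[1]*np.sin(a),d[0]*np.sin(a)+d[1]*np.cos(a)]; p[2]-=o[:,3].mean()
    print(name,np.round(p[:2]*1000,1),np.degrees(p[2]).round(2),'spacing',((o[0,0]-o[1,0])*1000).round(1),'len',(o[:,2]*1000).round(),o[:,4])
rails([.607,-.108,-.019],'cradle',(.029,.037),.057,.096)
rails([.570,-.323,.095],'stand',(.017,.03),.066,.196)
rails([.635,.134,-.111],'rack',(.029,.037),.057,.186)
for a in(-18,-24,-10):
  fitbox(W,[.435,-.086,np.radians(a)],SK,.07,name='stickR'); fitbox(W,[.429,.091,np.radians(a)],SK,.07,name='stickL')
E
```

```text
cr [[683.0, -60.0], [681.0, -154.0], [532.0, -57.0], [530.0, -150.0]] [ 606.4 -105.3   10. ] [94, 151, 151, 92, 177, 177]
st [[636.0, -217.0], [651.0, -410.0], [505.0, -423.0], [484.0, -227.0]] [ 568.9 -319.2   27. ] [193, 244, 247, 197, 146, 152]
cradle [ 607.5 -106.1] -2.29 spacing 114.1 len [90. 89.] [113. 110.]
stand [ 570.1 -321.4] 5.48 spacing 125.9 len [186. 187.] [323. 309.]
rack [633.9 133.5] -6.55 spacing 113.9 len [181. 178.] [174. 174.]
stickR [440.9 -83.6] -14.69 2.83
stickL [431.8  93.4] -19.81 2.71
stickR [440.9 -83.6] -14.69 2.83
stickL [431.8  93.4] -19.81 2.71
stickR [440.9 -83.6] -14.69 2.83
stickL [431.8  93.4] -19.81 2.71
```

```bash
cat > go.py <<'E'
import sys,numpy as np
from station import monitor
s=monitor.sense();p=np.array(s['tcp_pos'])*1000;R=np.array(s['ee_rot'])
a=np.degrees(np.arctan2(-R[0,1],R[1,1]))
T=[float(v) for v in sys.argv[1:]]
print('t',round(s['time_s'],1),'tcp',p.round(1),'yaw',a.round(2),'w',round(s['gripper_width']*87,1),'F',np.round(s['wrist_force'],1),'gf',round(s['gripper_force'],1))
for i in range(0,len(T),4):
    x,y,z,b=T[i:i+4]; r=np.radians(b); X=np.array([-np.cos(r),-np.sin(r),0]);Y=np.array([-np.sin(r),np.cos(r),0])
    d=np.array([x,y,z])-p; print('turn',round(np.radians(a-b),3),'d',(d@X).round(1),(d@Y).round(1),round(-d[2],1)); p=np.array([x,y,z]);a=b
E
python3 go.py 628 58.5 120 -6.4  628 58.5 21.7 -6.4
```

```text
t 0.2 tcp [ 265.4 -565.5  182.5] yaw 25.13 w 87.0 F [-0.  -0.7  0.1] gf 0.0
turn 0.55 d -290.8 660.5 62.5
turn 0.0 d 0.0 0.0 98.3
```

Call:
drive_tool(moves=[{"turn":0.183,"claw":0.5},{"turn":0.183},{"turn":0.183},{"delta_pos":[-20.8,47.2,0]},{"delta_pos":[-20.8,47.2,0]},{"delta_pos":[-20.8,47.2,0]},{"delta_pos":[-20.8,47.2,0]},{"delta_pos":[-20.8,47.2,0]},{"delta_pos":[-20.8,47.2,0]},{"delta_pos":[-20.8,47.2,0]},{"delta_pos":[-20.8,47.2,0]},{"delta_pos":[-20.8,47.2,0]}])

```text
invalid input
```

Call:
drive_tool(moves=[{"delta_pos":[-20.8,47.2,0]},{"delta_pos":[-20.8,47.2,0]},{"delta_pos":[-20.8,47.2,10]},{"delta_pos":[-20.8,47.2,25]},{"delta_pos":[-20.4,46.9,25]},{},{}])

```text
invalid input
```

```bash
python3 go.py 628 58.5 21.7 -6.4
```

```text
t 0.2 tcp [ 265.4 -565.5  182.5] yaw 25.13 w 87.0 F [-0.  -0.7  0.1] gf 0.0
turn 0.55 d -290.8 660.5 160.8
```

Call:
drive_tool(moves=[{"delta_pos":[0,0,0],"turn":0.183,"claw":0.48},{"delta_pos":[0,0,0],"turn":0.183,"claw":0.48},{"delta_pos":[0,0,0],"turn":0.183,"claw":0.48},{"delta_pos":[-20.8,47.2,0],"turn":0,"claw":0.48},{"delta_pos":[-20.8,47.2,0],"turn":0,"claw":0.48},{"delta_pos":[-20.8,47.2,0],"turn":0,"claw":0.48},{"delta_pos":[-20.8,47.2,0],"turn":0,"claw":0.48},{"delta_pos":[-20.8,47.2,0],"turn":0,"claw":0.48},{"delta_pos":[-20.8,47.2,0],"turn":0,"claw":0.48},{"delta_pos":[-20.8,47.2,0],"turn":0,"claw":0.48},{"delta_pos":[-20.8,47.2,0],"turn":0,"claw":0.48},{"delta_pos":[-20.8,47.2,0],"turn":0,"claw":0.48}])

```text
time_s: 1.75
tcp_pos: [0.499, -0.1625, 0.1832]
ee_rot: [[-0.994, 0.11, 0.0], [0.11, 0.994, -0.0], [-0.0, -0.0, -1.0]]
wrist_force: [0.8, -0.4, -0.7]
gripper_width: 0.483
gripper_force: 0.0
```

Call:
drive_tool(moves=[{"delta_pos":[-20.8,47.2,0],"turn":0,"claw":0.48},{"delta_pos":[-20.8,47.2,0],"turn":0,"claw":0.48},{"delta_pos":[-20.8,47.2,10],"turn":0,"claw":0.48},{"delta_pos":[-20.8,47.2,25],"turn":0,"claw":0.48},{"delta_pos":[-20.4,46.9,25],"turn":0,"claw":0.48},{"delta_pos":[0,0,0],"turn":0,"claw":0.48},{"delta_pos":[0,0,0],"turn":0,"claw":0.48}])

```text
time_s: 2.62
tcp_pos: [0.6271, 0.0586, 0.123]
ee_rot: [[-0.994, 0.11, -0.001], [0.11, 0.994, -0.0], [0.0, -0.001, -1.0]]
wrist_force: [-0.3, -0.3, 0.2]
gripper_width: 0.479
gripper_force: 0.0
```

```bash
python3 go.py 628 58.5 21.7 -6.4
```

```text
t 2.6 tcp [627.1  58.6 123. ] yaw -6.29 w 41.7 F [-0.3 -0.3  0.2] gf 0.0
turn 0.002 d -0.9 0.0 101.3
```

Call:
drive_tool(moves=[{"delta_pos":[-0.5,0,30],"turn":0,"claw":0.48},{"delta_pos":[0,0,30],"turn":0,"claw":0.48},{"delta_pos":[0,0,20],"turn":0,"claw":0.48},{"delta_pos":[0,0,15],"turn":0,"claw":0.48},{"delta_pos":[0,0,6],"turn":0,"claw":0.48},{"delta_pos":[0,0,0],"turn":0,"claw":0.48},{"delta_pos":[0,0,0],"turn":0,"claw":0.3},{"delta_pos":[0,0,0],"turn":0,"claw":0.24},{"delta_pos":[0,0,0],"turn":0,"claw":0.22}])

```text
time_s: 3.75
tcp_pos: [0.6279, 0.0588, 0.0225]
ee_rot: [[-0.994, 0.11, 0.001], [0.11, 0.994, 0.0], [-0.001, 0.0, -1.0]]
wrist_force: [0.6, 0.2, -1.2]
gripper_width: 0.256
gripper_force: 0.0
```

Call:
drive_tool(moves=[{"delta_pos":[0,0,0],"turn":0,"claw":0.1},{"delta_pos":[0,0,0],"turn":0,"claw":0.0},{"delta_pos":[0,0,0],"turn":0,"claw":0.0},{"delta_pos":[0,0,0],"turn":0,"claw":0.0}])

```text
time_s: 4.25
tcp_pos: [0.6277, 0.0587, 0.022]
ee_rot: [[-0.994, 0.11, -0.0], [0.11, 0.994, -0.0], [0.0, -0.0, -1.0]]
wrist_force: [0.0, 0.0, -0.1]
gripper_width: 0.005
gripper_force: 0.0
```

Run:
```python
from h import *
c,W=cap('scene'); t,W2=cap('top'); np.savez('top1.npz',c=t,W=W2)
a=cv2.resize(c[170:270,130:290],(640,400),interpolation=cv2.INTER_CUBIC)
b=cv2.resize(t[140:215,140:300],(640,300),interpolation=cv2.INTER_CUBIC)[:200]
save('s1.png',np.vstack([a,b]),1)
```

```text
(no output)
```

View pics/s1.png

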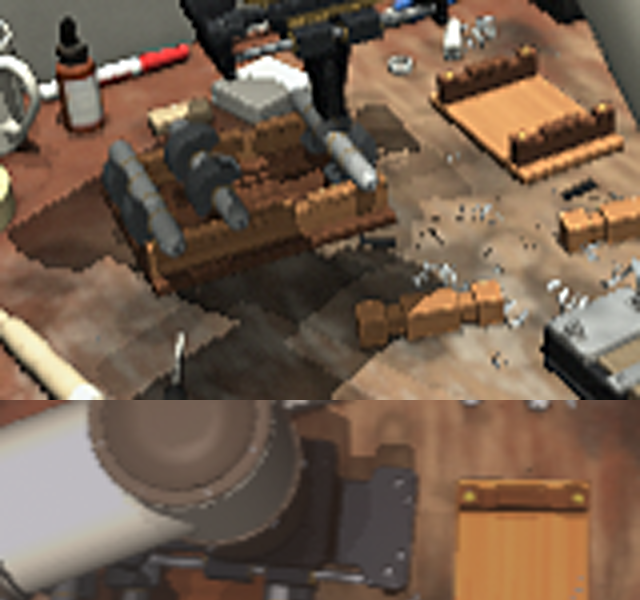

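Run:
```python
from h import *
k=cams.capture('scene');c=k['color'].copy();E=np.array(k['extrinsics']);f=192/np.tan(np.radians(k['vertical_fov'])/2)
s=monitor.sense();print(s['tcp_pos'],s['gripper_width'],s['joints'])
def pj(p):
    q=E[:3,:3].T@(np.array(p)-E[:3,3]);return np.array([q[0]/q[2]*f+k['cx'],q[1]/q[2]*f+k['cy']])
o=np.array([180,140]);S=8
b=cv2.resize(c[140:215,180:280],None,fx=S,fy=S,interpolation=cv2.INTER_CUBIC)
for z,col in((.022,(255,0,0)),(.041,(0,255,0)),(.092,(0,0,255))):
    u=(pj([*s['tcp_pos'][:2],z])-o+.5)*S; print(u/S+o); cv2.circle(b,tuple(int(v) for v in u),5,col,2)
save('s2.png',b,1)
W=cap('scene')[1]
u=pj([*s['tcp_pos'][:2],.06]).astype(int); print(u,W[u[1],u[0]-6:u[0]+7].round(3))
```

```text
[0.62770972 0.05869153 0.02202776] 0.005437612771743307 [ 2.00248498e+01  3.10528507e+01 -9.91667398e+00  4.14614173e-04
 -4.90333421e+01 -1.16338319e+02]
[213.72962569 209.28168231]
[213.2507672  204.13144086]
[211.92685036 189.89238807]
[212 198] [[ 0.664  0.063  0.045]
 [ 0.658  0.062  0.048]
 [ 0.652  0.061  0.05 ]
 [ 0.655  0.057  0.047]
 [ 0.622  0.069  0.068]
 [ 0.616  0.068  0.071]
 [ 0.621  0.063  0.066]
 [ 0.617  0.061  0.068]
 [ 0.618  0.057  0.066]
 [ 0.62   0.053  0.063]
 [ 0.617  0.051  0.064]
 [ 0.639  0.037  0.048]
 [ 0.707 -0.001  0.001]]
```

View pics/s2.png

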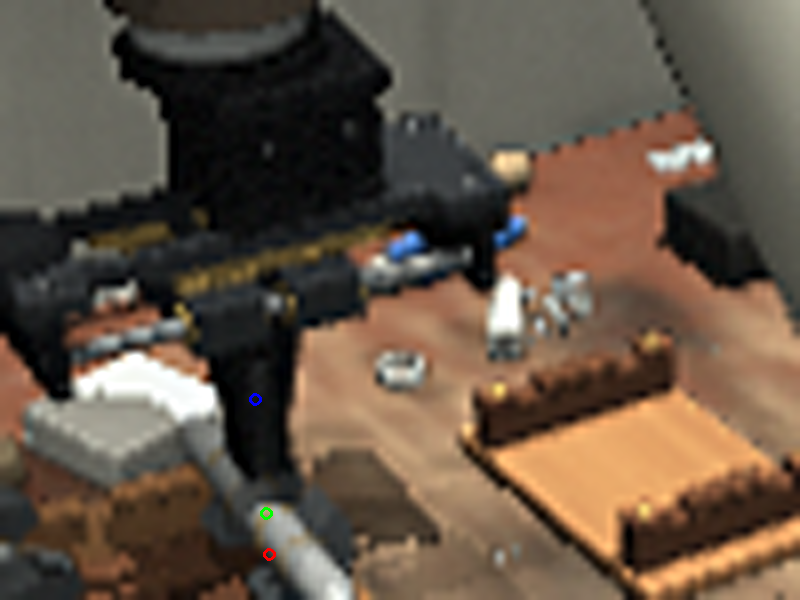

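Run:
```python
from h import *
for n in ('scene',):
    c,W=cap(n)
    for u in (209,211,213,215): print(u,[tuple((W[v,u]*1000).round().astype(int))+tuple(c[v,u]) for v in range(192,212,2)])
```

```text
209 [(np.int64(624), np.int64(69), np.int64(88), np.uint8(3), np.uint8(5), np.uint8(3)), (np.int64(627), np.int64(69), np.int64(80), np.uint8(0), np.uint8(3), np.uint8(0)), (np.int64(629), np.int64(68), np.int64(71), np.uint8(0), np.uint8(0), np.uint8(0)), (np.int64(651), np.int64(59), np.int64(50), np.uint8(69), np.uint8(72), np.uint8(69)), (np.int64(639), np.int64(65), np.int64(51), np.uint8(102), np.uint8(99), np.uint8(90)), (np.int64(638), np.int64(66), np.int64(45), np.uint8(67), np.uint8(69), np.uint8(67)), (np.int64(642), np.int64(65), np.int64(35), np.uint8(43), np.uint8(45), np.uint8(44)), (np.int64(643), np.int64(65), np.int64(27), np.uint8(37), np.uint8(39), np.uint8(38)), (np.int64(655), np.int64(60), np.int64(11), np.uint8(37), np.uint8(28), np.uint8(25)), (np.int64(642), np.int64(67), np.int64(13), np.uint8(38), np.uint8(26), np.uint8(17))]
211 [(np.int64(619), np.int64(65), np.int64(89), np.uint8(10), np.uint8(11), np.uint8(14)), (np.int64(616), np.int64(67), np.int64(85), np.uint8(7), np.uint8(7), np.uint8(8)), (np.int64(618), np.int64(67), np.int64(76), np.uint8(8), 
[... 1698 characters left out ...]
p.int64(616), np.int64(55), np.int64(73), np.uint8(9), np.uint8(6), np.uint8(10)), (np.int64(616), np.int64(55), np.int64(66), np.uint8(8), np.uint8(10), np.uint8(11)), (np.int64(638), np.int64(45), np.int64(44), np.uint8(39), np.uint8(42), np.uint8(43)), (np.int64(621), np.int64(54), np.int64(49), np.uint8(25), np.uint8(27), np.uint8(29)), (np.int64(605), np.int64(62), np.int64(53), np.uint8(171), np.uint8(170), np.uint8(160)), (np.int64(598), np.int64(66), np.int64(51), np.uint8(171), np.uint8(173), np.uint8(168)), (np.int64(590), np.int64(71), np.int64(49), np.uint8(153), np.uint8(147), np.uint8(131)), (np.int64(584), np.int64(74), np.int64(46), np.uint8(105), np.uint8(97), np.uint8(80))]
```

Call:
drive_tool(moves=[{"delta_pos":[0,0,0],"turn":0,"claw":0.48},{"delta_pos":[0,0,0],"turn":0,"claw":0.48},{"delta_pos":[0,0,0],"turn":0,"claw":0.48},{"delta_pos":[0,0,0],"turn":0,"claw":0.48}])

```text
time_s: 5.0
tcp_pos: [0.6277, 0.0587, 0.0221]
ee_rot: [[-0.994, 0.11, 0.0], [0.11, 0.994, 0.0], [-0.0, 0.0, -1.0]]
wrist_force: [-0.1, -0.4, -0.5]
gripper_width: 0.373
gripper_force: 0.0
```

```bash
cat > tip.py <<'E'
from h import *
import sys
s=monitor.sense();p=s['tcp_pos'];c,W=cap('scene');W=W*1000;p=p*1000
m=(abs(W[...,0]-p[0])<30)&(abs(W[...,1]-p[1])<70)&(c.max(2)<45)&(W[...,2]>p[2]-15)
q=W[m]; print(p.round(1), s['gripper_width'])
for z in range(int(p[2]),int(p[2])+140,8):
    k=q[abs(q[:,2]-z)<4]
    if len(k): print(z,len(k),'x',np.percentile(k[:,0],[5,50,95]).round(),'y',np.percentile(k[:,1],[2,50,98]).round())
b=cv2.resize(c[140:215,170:270],None,fx=8,fy=8,interpolation=cv2.INTER_CUBIC)
save(sys.argv[1],b,1)
E
python3 tip.py s3.png
```

```text
[627.7  58.7  22.1] 0.373258856234425
22 5 x [643. 645. 651.] y [58. 62. 71.]
30 8 x [604. 628. 647.] y [64. 66. 71.]
38 7 x [639. 642. 647.] y [37. 42. 62.]
46 6 x [630. 642. 645.] y [40. 44. 53.]
54 7 x [636. 643. 656.] y [42. 46. 49.]
62 6 x [616. 621. 634.] y [38. 81. 84.]
70 18 x [614. 622. 639.] y [38. 44. 85.]
78 22 x [613. 621. 639.] y [39. 62. 85.]
86 22 x [614. 620. 631.] y [36. 43. 86.]
94 18 x [615. 620. 632.] y [36. 80. 87.]
102 22 x [613. 619. 630.] y [33. 43. 89.]
110 33 x [613. 620. 633.] y [31. 42. 90.]
118 23 x [615. 618. 626.] y [30. 40. 92.]
126 7 x [613. 617. 624.] y [34. 37. 38.]
134 5 x [600. 622. 633.] y [36. 39. 93.]
142 16 x [598. 624. 646.] y [ 38. 104. 108.]
150 9 x [600. 618. 632.] y [ 40. 108. 120.]
158 18 x [602. 619. 655.] y [ 14.  92. 110.]
```

View pics/s3.png

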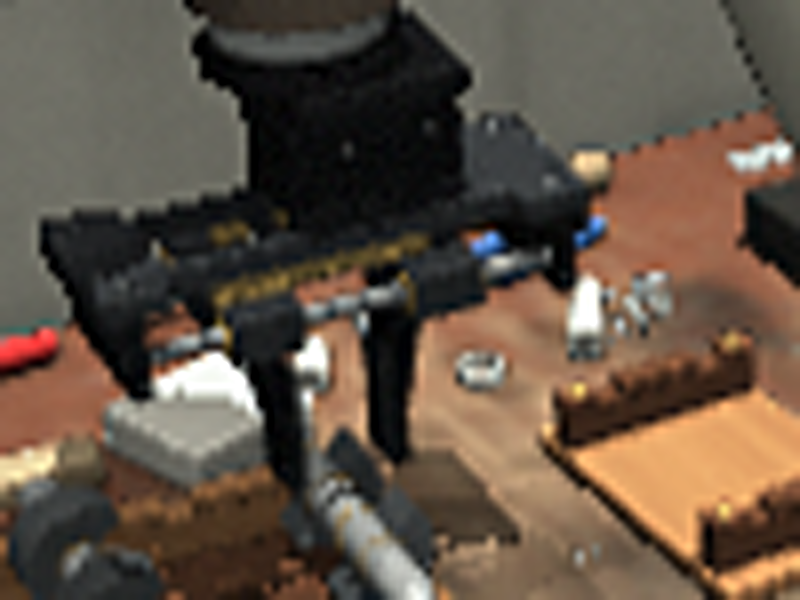

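Call:
drive_tool(moves=[{"delta_pos":[0,0,10],"turn":0,"claw":0.48},{"delta_pos":[0,0,10],"turn":0,"claw":0.48},{"delta_pos":[0,0,8],"turn":0,"claw":0.48},{"delta_pos":[0,0,5],"turn":0,"claw":0.48},{"delta_pos":[0,0,0],"turn":0,"claw":0.48}])

```text
time_s: 5.68
tcp_pos: [0.6274, 0.0586, -0.0116]
ee_rot: [[-0.994, 0.11, -0.001], [0.11, 0.994, -0.0], [0.001, -0.001, -1.0]]
wrist_force: [-0.0, -0.3, -0.3]
gripper_width: 0.481
gripper_force: 0.0
```

```bash
python3 tip.py s4.png
```

```text
[627.4  58.6 -11.6] 0.4810533613016493
-3 2 x [628. 631. 635.] y [ 4. 10. 17.]
5 14 x [617. 624. 637.] y [-10.  20. 119.]
13 76 x [620. 638. 650.] y [ 56.  95. 122.]
21 3 x [642. 646. 646.] y [60. 63. 64.]
29 10 x [604. 632. 645.] y [65. 71. 88.]
37 18 x [605. 626. 646.] y [39. 76. 89.]
45 20 x [617. 627. 643.] y [33. 68. 90.]
53 31 x [613. 622. 653.] y [33. 45. 89.]
61 23 x [614. 620. 636.] y [31. 39. 91.]
69 22 x [613. 621. 630.] y [30. 60. 94.]
77 32 x [612. 620. 628.] y [28. 37. 95.]
85 17 x [612. 618. 628.] y [28. 34. 96.]
93 7 x [611. 615. 629.] y [27. 33. 34.]
101 5 x [604. 628. 634.] y [ 32.  33. 112.]
109 16 x [598. 617. 642.] y [ 32. 111. 115.]
117 11 x [598. 610. 644.] y [ 22.  47. 114.]
125 27 x [601. 620. 657.] y [ 11.  86. 115.]
```

View pics/s4.png

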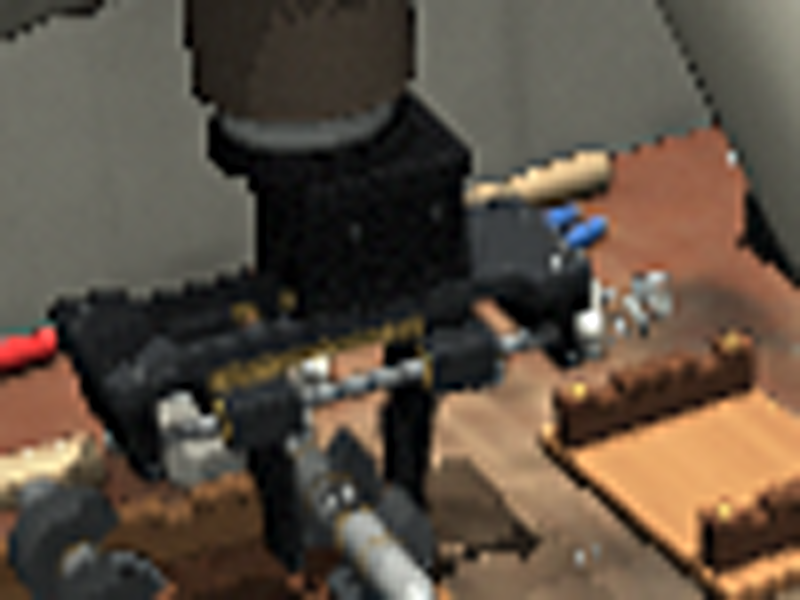

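Call:
drive_tool(moves=[{"delta_pos":[0,0,5],"turn":0,"claw":0.48},{"delta_pos":[0,0,0],"turn":0,"claw":0.35},{"delta_pos":[0,0,0],"turn":0,"claw":0.25},{"delta_pos":[0,0,0],"turn":0,"claw":0.2},{"delta_pos":[0,0,0],"turn":0,"claw":0.0},{"delta_pos":[0,0,0],"turn":0,"claw":0.0},{"delta_pos":[0,0,0],"turn":0,"claw":0.0},{"delta_pos":[0,0,0],"turn":0,"claw":0.0}])

```text
time_s: 6.72
tcp_pos: [0.6279, 0.0589, -0.0158]
ee_rot: [[-0.994, 0.11, 0.0], [0.11, 0.994, 0.0], [-0.0, 0.0, -1.0]]
wrist_force: [-0.5, 0.4, 1.2]
gripper_width: 0.195
gripper_force: 30.0
```

```bash
python3 go.py 627.9 58.9 94 -6.4 576 -396.7 94 5.4
```

```text
t 6.7 tcp [627.9  58.9 -15.8] yaw -6.31 w 17.0 F [-0.5  0.4  1.2] gf 30.0
turn 0.002 d -0.0 0.0 -109.8
turn -0.206 d 94.5 -448.7 -0.0
```

Call:
drive_tool(moves=[{"delta_pos":[0,0,-20],"turn":0,"claw":0},{"delta_pos":[0,0,-40],"turn":0,"claw":0},{"delta_pos":[0,0,-50],"turn":-0.103,"claw":0},{"delta_pos":[0,0,0],"turn":-0.103,"claw":0},{"delta_pos":[10.5,-49.8,0],"turn":0,"claw":0},{"delta_pos":[10.5,-49.8,0],"turn":0,"claw":0},{"delta_pos":[10.5,-49.8,0],"turn":0,"claw":0},{"delta_pos":[10.5,-49.8,0],"turn":0,"claw":0},{"delta_pos":[10.5,-49.8,0],"turn":0,"claw":0},{"delta_pos":[10.5,-49.8,0],"turn":0,"claw":0},{"delta_pos":[10.5,-49.8,0],"turn":0,"claw":0},{"delta_pos":[10.5,-49.8,0],"turn":0,"claw":0}])

```text
time_s: 8.22
tcp_pos: [0.5804, -0.3469, 0.092]
ee_rot: [[-0.995, -0.095, -0.003], [-0.095, 0.995, 0.002], [0.003, 0.002, -1.0]]
wrist_force: [0.7, -0.1, -4.1]
gripper_width: 0.195
gripper_force: 30.0
```

Call:
drive_tool(moves=[{"delta_pos":[10.5,-50.3,0],"turn":0,"claw":0},{"delta_pos":[0,0,40],"turn":0,"claw":0},{"delta_pos":[0,0,25],"turn":0,"claw":0},{"delta_pos":[0,0,0],"turn":0,"claw":0}])

```text
time_s: 8.72
tcp_pos: [0.573, -0.3956, 0.0243]
ee_rot: [[-0.996, -0.094, -0.009], [-0.094, 0.996, 0.005], [0.008, 0.006, -1.0]]
wrist_force: [-0.2, 0.5, -4.4]
gripper_width: 0.199
gripper_force: 30.0
```

```bash
python3 go.py 576 -396.7 -17 5.4
```

```text
t 8.7 tcp [ 573.  -395.6   24.3] yaw 5.4 w 17.3 F [-0.2  0.5 -4.4] gf 30.0
turn 0.0 d -2.9 -1.4 41.3
```

Call:
drive_tool(moves=[{"delta_pos":[0,0,15],"turn":0,"claw":0},{"delta_pos":[0,0,15],"turn":0,"claw":0},{"delta_pos":[0,0,5],"turn":0,"claw":0},{"delta_pos":[0,0,0],"turn":0,"claw":0},{"delta_pos":[0,0,0],"turn":0,"claw":0}])

```text
time_s: 9.35
tcp_pos: [0.5771, -0.3972, -0.0052]
ee_rot: [[-0.995, -0.096, 0.001], [-0.096, 0.995, -0.001], [-0.001, -0.001, -1.0]]
wrist_force: [-0.4, -0.7, -5.1]
gripper_width: 0.195
gripper_force: 30.0
```

```bash
python3 go.py 576 -396.7 -18 5.4; python3 tip.py s5.png
```

```text
t 9.3 tcp [ 577.1 -397.2   -5.2] yaw 5.51 w 17.0 F [-0.4 -0.7 -5.1] gf 30.0
turn 0.002 d 1.1 0.6 12.8
[ 577.1 -397.2   -5.2] 0.19531777968375838
59 3 x [551. 569. 571.] y [-419. -413. -407.]
67 4 x [558. 568. 569.] y [-416. -411. -409.]
75 7 x [567. 569. 571.] y [-420. -413. -408.]
83 8 x [566. 569. 573.] y [-421. -411. -406.]
91 1 x [568. 568. 568.] y [-413. -413. -413.]
99 2 x [565. 566. 567.] y [-423. -422. -421.]
107 1 x [553. 553. 553.] y [-414. -414. -414.]
115 5 x [563. 568. 573.] y [-415. -411. -410.]
123 6 x [553. 557. 564.] y [-451. -413. -410.]
131 6 x [550. 551. 558.] y [-439. -428. -380.]
```

View pics/s5.png

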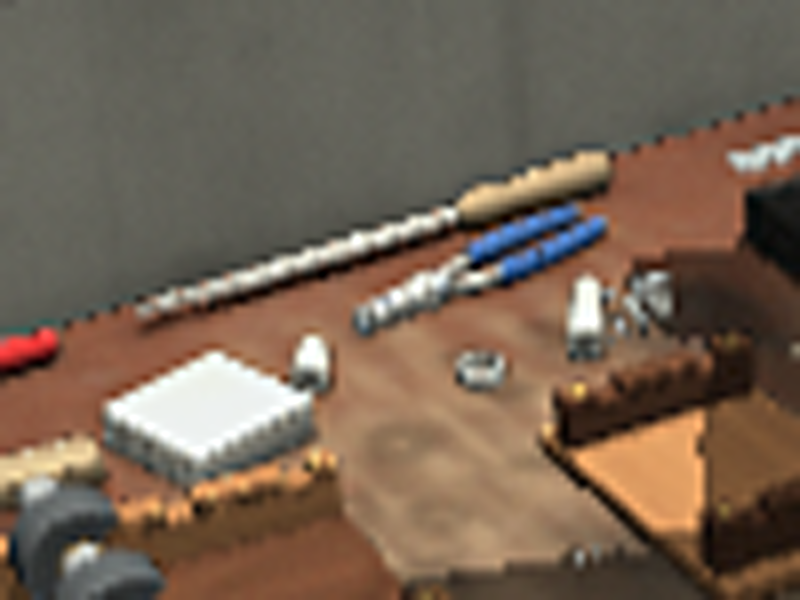

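Call:
drive_tool(moves=[{"delta_pos":[0,0,6],"turn":0,"claw":0},{"delta_pos":[0,0,4],"turn":0,"claw":0},{"delta_pos":[0,0,2],"turn":0,"claw":0},{"delta_pos":[0,0,0],"turn":0,"claw":0},{"delta_pos":[0,0,0],"turn":0,"claw":0}])

```text
time_s: 10.02
tcp_pos: [0.5764, -0.3969, -0.0179]
ee_rot: [[-0.995, -0.096, -0.0], [-0.096, 0.995, 0.0], [0.0, 0.0, -1.0]]
wrist_force: [-1.3, -0.0, -3.2]
gripper_width: 0.198
gripper_force: 30.0
```

Call:
drive_tool(moves=[{"delta_pos":[0,0,1],"turn":0,"claw":0},{"delta_pos":[0,0,0],"turn":0,"claw":0.0},{"delta_pos":[0,0,0],"turn":0,"claw":0.25},{"delta_pos":[0,0,0],"turn":0,"claw":0.48},{"delta_pos":[0,0,0],"turn":0,"claw":0.48},{"delta_pos":[0,0,0],"turn":0,"claw":0.48},{"delta_pos":[0,0,-30],"turn":0,"claw":0.48},{"delta_pos":[0,0,-50],"turn":0,"claw":0.48},{"delta_pos":[0,0,-32],"turn":0,"claw":0.48},{"delta_pos":[0,0,0],"turn":0,"claw":0.48}])

```text
time_s: 11.28
tcp_pos: [0.5788, -0.3981, 0.0971]
ee_rot: [[-0.995, -0.096, 0.007], [-0.096, 0.995, -0.004], [-0.007, -0.004, -1.0]]
wrist_force: [0.9, 0.4, 0.5]
gripper_width: 0.483
gripper_force: 0.0
```

```bash
python3 go.py 641 157 94 -6.4
```

```text
t 11.3 tcp [ 578.8 -398.1   97.1] yaw 5.51 w 42.0 F [0.9 0.4 0.5] gf 0.0
turn 0.208 d 0.0 558.6 3.1
```

Call:
drive_tool(moves=[{"delta_pos":[0,0,0],"turn":0.103,"claw":0.48},{"delta_pos":[0,0,0],"turn":0.103,"claw":0.48},{"delta_pos":[0,56,0],"turn":0,"claw":0.48},{"delta_pos":[0,56,0],"turn":0,"claw":0.48},{"delta_pos":[0,56,0],"turn":0,"claw":0.48},{"delta_pos":[0,56,0],"turn":0,"claw":0.48},{"delta_pos":[0,56,0],"turn":0,"claw":0.48},{"delta_pos":[0,56,0],"turn":0,"claw":0.48},{"delta_pos":[0,56,0],"turn":0,"claw":0.48},{"delta_pos":[0,56,0],"turn":0,"claw":0.48},{"delta_pos":[0,56,0],"turn":0,"claw":0.48},{"delta_pos":[0,55,0],"turn":0,"claw":0.48}])

```text
time_s: 12.78
tcp_pos: [0.6374, 0.1603, 0.0917]
ee_rot: [[-0.994, 0.11, -0.002], [0.11, 0.994, -0.001], [0.002, -0.001, -1.0]]
wrist_force: [-0.0, -1.1, -0.0]
gripper_width: 0.478
gripper_force: 0.0
```

Call:
drive_tool(moves=[{"delta_pos":[0,0,40],"turn":0,"claw":0.48},{"delta_pos":[0,0,20],"turn":0,"claw":0.48},{"delta_pos":[0,0,0],"turn":0,"claw":0.48},{"delta_pos":[0,0,0],"turn":0,"claw":0.48}])

```text
time_s: 13.28
tcp_pos: [0.6386, 0.1586, 0.0335]
ee_rot: [[-0.994, 0.11, 0.001], [0.11, 0.994, 0.0], [-0.001, 0.0, -1.0]]
wrist_force: [0.7, -0.2, 0.1]
gripper_width: 0.48
gripper_force: 0.0
```

```bash
python3 go.py 641 157.8 -16 -6.4
python3 - <<'E'
from fit import *
W=cap('top')[1]
for lo,hi in((.035,.05),(.04,.05)): shaft(W,[.577,-.3967],zr=(lo,hi),ang=5.4,name='C on stand')
E
```

```text
t 13.3 tcp [638.6 158.6  33.5] yaw -6.31 w 41.8 F [ 0.7 -0.2  0.1] gf 0.0
turn 0.002 d -2.5 -0.5 49.5
C on stand [ 576.6 -395.3] 5.41 len 150 n 235 ztop 47.0
C on stand [ 577.7 -395.9] 5.3 len 148 n 203 ztop 47.1
```

Call:
drive_tool(moves=[{"delta_pos":[-2,-0.5,20],"turn":0,"claw":0.48},{"delta_pos":[0,0,18],"turn":0,"claw":0.48},{"delta_pos":[0,0,12],"turn":0,"claw":0.48},{"delta_pos":[0,0,0],"turn":0,"claw":0.48},{"delta_pos":[0,0,0],"turn":0,"claw":0.35},{"delta_pos":[0,0,0],"turn":0,"claw":0.25},{"delta_pos":[0,0,0],"turn":0,"claw":0.2},{"delta_pos":[0,0,0],"turn":0,"claw":0.0},{"delta_pos":[0,0,0],"turn":0,"claw":0.0},{"delta_pos":[0,0,0],"turn":0,"claw":0.0}])

```text
time_s: 14.58
tcp_pos: [0.6403, 0.1583, -0.0167]
ee_rot: [[-0.994, 0.11, 0.001], [0.11, 0.994, 0.0], [-0.001, 0.001, -1.0]]
wrist_force: [-0.8, 1.4, 0.7]
gripper_width: 0.195
gripper_force: 30.0
```

```bash
python3 go.py 640.6 157.8 94 -6.4 567.3 -297.1 94 5.4
```

```text
t 14.6 tcp [640.3 158.3 -16.7] yaw -6.3 w 17.0 F [-0.8  1.4  0.7] gf 30.0
turn 0.002 d -0.4 -0.5 -110.7
turn -0.206 d 115.8 -446.0 -0.0
```

Call:
drive_tool(moves=[{"delta_pos":[0,0,-20],"turn":0,"claw":0},{"delta_pos":[0,0,-40],"turn":0,"claw":0},{"delta_pos":[0,0,-50],"turn":-0.103,"claw":0},{"delta_pos":[0,0,0],"turn":-0.103,"claw":0},{"delta_pos":[12.8,-49.6,0],"turn":0,"claw":0},{"delta_pos":[12.8,-49.6,0],"turn":0,"claw":0},{"delta_pos":[12.8,-49.6,0],"turn":0,"claw":0},{"delta_pos":[12.8,-49.6,0],"turn":0,"claw":0},{"delta_pos":[12.8,-49.6,0],"turn":0,"claw":0},{"delta_pos":[12.8,-49.6,0],"turn":0,"claw":0},{"delta_pos":[12.8,-49.6,0],"turn":0,"claw":0},{"delta_pos":[12.8,-49.6,0],"turn":0,"claw":0}])

```text
time_s: 16.08
tcp_pos: [0.5734, -0.2479, 0.0906]
ee_rot: [[-0.995, -0.095, -0.005], [-0.095, 0.995, 0.002], [0.005, 0.002, -1.0]]
wrist_force: [0.7, -0.5, -7.0]
gripper_width: 0.197
gripper_force: 30.0
```

Call:
drive_tool(moves=[{"delta_pos":[12.8,-49.6,0],"turn":0,"claw":0},{"delta_pos":[0,0,40],"turn":0,"claw":0},{"delta_pos":[0,0,40],"turn":0,"claw":0},{"delta_pos":[0,0,15],"turn":0,"claw":0},{"delta_pos":[0,0,0],"turn":0,"claw":0},{"delta_pos":[0,0,0],"turn":0,"claw":0},{"delta_pos":[0,0,0],"turn":0,"claw":0}])

```text
time_s: 16.95
tcp_pos: [0.5693, -0.2977, -0.0001]
ee_rot: [[-0.995, -0.096, 0.003], [-0.096, 0.995, -0.001], [-0.003, -0.001, -1.0]]
wrist_force: [0.6, -0.8, -5.4]
gripper_width: 0.195
gripper_force: 30.0
```

```bash
python3 go.py 567.3 -297.1 -18.9 5.4
```

```text
t 16.9 tcp [ 5.693e+02 -2.977e+02 -1.000e-01] yaw 5.52 w 16.9 F [ 0.6 -0.8 -5.4] gf 30.0
turn 0.002 d 2.0 0.7 18.8
```

Call:
drive_tool(moves=[{"delta_pos":[1,1,10],"turn":0,"claw":0},{"delta_pos":[0,0,6],"turn":0,"claw":0},{"delta_pos":[0,0,2.5],"turn":0,"claw":0},{"delta_pos":[0,0,0],"turn":0,"claw":0},{"delta_pos":[0,0,0],"turn":0,"claw":0}])

```text
time_s: 17.58
tcp_pos: [0.5666, -0.2973, -0.019]
ee_rot: [[-0.995, -0.096, -0.0], [-0.096, 0.995, -0.001], [0.0, -0.001, -1.0]]
wrist_force: [-4.7, -1.2, 5.6]
gripper_width: 0.199
gripper_force: 30.0
```

Call:
drive_tool(moves=[{"delta_pos":[0,0,0],"turn":0,"claw":0.25},{"delta_pos":[0,0,0],"turn":0,"claw":0.48},{"delta_pos":[0,0,0],"turn":0,"claw":0.48},{"delta_pos":[0,0,0],"turn":0,"claw":0.48},{"delta_pos":[0,0,-30],"turn":0,"claw":0.48},{"delta_pos":[0,0,-50],"turn":0,"claw":0.48},{"delta_pos":[0,0,-32],"turn":0,"claw":0.48},{"delta_pos":[0,0,0],"turn":0,"claw":0.48},{"delta_pos":[0,0,0],"turn":0,"claw":0.48}])

```text
time_s: 18.7
tcp_pos: [0.5663, -0.2961, 0.0907]
ee_rot: [[-0.995, -0.095, -0.001], [-0.095, 0.995, 0.001], [0.001, 0.001, -1.0]]
wrist_force: [-0.1, 0.2, -1.2]
gripper_width: 0.477
gripper_force: 0.0
```

```bash
python3 go.py 637.5 208.3 94 -6.4
```

```text
t 18.7 tcp [ 566.3 -296.1   90.7] yaw 5.47 w 41.5 F [-0.1  0.2 -1.2] gf 0.0
turn 0.207 d -14.5 509.2 -3.3
```

Call:
drive_tool(moves=[{"delta_pos":[0,0,0],"turn":0.103,"claw":0.48},{"delta_pos":[0,0,0],"turn":0.103,"claw":0.48},{"delta_pos":[-1.5,51,0],"turn":0,"claw":0.48},{"delta_pos":[-1.5,51,0],"turn":0,"claw":0.48},{"delta_pos":[-1.5,51,0],"turn":0,"claw":0.48},{"delta_pos":[-1.5,51,0],"turn":0,"claw":0.48},{"delta_pos":[-1.5,51,0],"turn":0,"claw":0.48},{"delta_pos":[-1.5,51,0],"turn":0,"claw":0.48},{"delta_pos":[-1.5,51,0],"turn":0,"claw":0.48},{"delta_pos":[-1.5,51,0],"turn":0,"claw":0.48},{"delta_pos":[-1.5,51,0],"turn":0,"claw":0.48},{"delta_pos":[-1.5,50.5,0],"turn":0,"claw":0.48}])

```text
time_s: 20.2
tcp_pos: [0.6369, 0.2095, 0.0894]
ee_rot: [[-0.994, 0.11, -0.003], [0.11, 0.994, -0.002], [0.003, -0.002, -1.0]]
wrist_force: [0.0, -0.0, 0.0]
gripper_width: 0.479
gripper_force: 0.0
```

Call:
drive_tool(moves=[{"delta_pos":[0,0,40],"turn":0,"claw":0.48},{"delta_pos":[0,0,20],"turn":0,"claw":0.48},{"delta_pos":[0,0,0],"turn":0,"claw":0.48},{"delta_pos":[0,0,0],"turn":0,"claw":0.48}])

```text
time_s: 20.7
tcp_pos: [0.6382, 0.2081, 0.0316]
ee_rot: [[-0.994, 0.11, 0.0], [0.11, 0.994, -0.0], [-0.0, -0.0, -1.0]]
wrist_force: [0.5, -0.6, 1.0]
gripper_width: 0.481
gripper_force: 0.0
```

```bash
python3 go.py 637.8 208.3 -16.3 -6.4
python3 - <<'E'
from fit import *
c,W=cap('top'); save('t2.png',c[165:240,290:400],6)
shaft(W,[.577,-.3967],zr=(.037,.05),ang=5.4,name='C'); shaft(W,[.567,-.2963],zr=(.037,.05),ang=5.4,name='B')
E
```

```text
t 20.7 tcp [638.2 208.1  31.6] yaw -6.31 w 41.8 F [ 0.5 -0.6  1. ] gf 0.0
turn 0.002 d 0.4 0.2 47.9
C [ 576.8 -395.4] 5.32 len 150 n 228 ztop 47.6
B [ 567.1 -296.3] 5.62 len 150 n 225 ztop 47.1
```

View pics/t2.png

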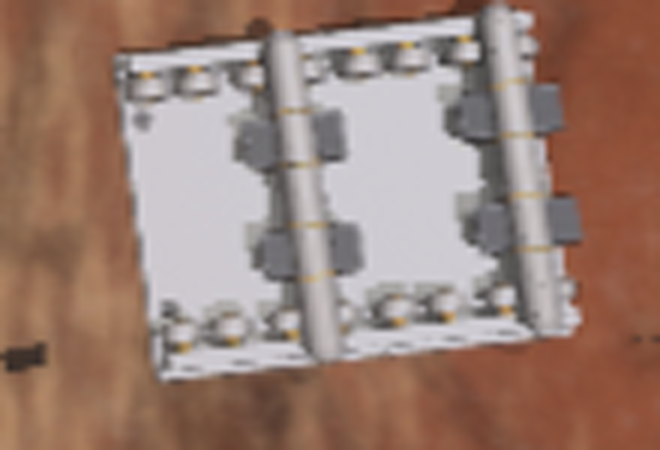

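Both shafts on the stand show their weights evenly on each side of the bar (crop x≈290 and x≈520), so they hang heavy side down. Next is the third shaft.

Call:
drive_tool(moves=[{"delta_pos":[0,0,20],"turn":0,"claw":0.48},{"delta_pos":[0,0,18],"turn":0,"claw":0.48},{"delta_pos":[0,0,10],"turn":0,"claw":0.48},{"delta_pos":[0,0,0],"turn":0,"claw":0.48},{"delta_pos":[0,0,0],"turn":0,"claw":0.35},{"delta_pos":[0,0,0],"turn":0,"claw":0.25},{"delta_pos":[0,0,0],"turn":0,"claw":0.2},{"delta_pos":[0,0,0],"turn":0,"claw":0.0},{"delta_pos":[0,0,0],"turn":0,"claw":0.0},{"delta_pos":[0,0,0],"turn":0,"claw":0.0}])

```text
time_s: 22.0
tcp_pos: [0.6382, 0.2088, -0.0161]
ee_rot: [[-0.994, 0.11, 0.001], [0.11, 0.994, 0.001], [-0.001, 0.001, -1.0]]
wrist_force: [-0.1, 2.7, 0.8]
gripper_width: 0.195
gripper_force: 30.0
```

```bash
python3 go.py 637.8 208.3 94 -6.4 562.3 -246.7 94 5.4
```

```text
t 22.0 tcp [638.2 208.8 -16.1] yaw -6.3 w 17.0 F [-0.1  2.7  0.8] gf 30.0
turn 0.002 d 0.3 -0.6 -110.1
turn -0.206 d 118.0 -445.9 -0.0
```

Call:
drive_tool(moves=[{"delta_pos":[0,0,-20],"turn":0,"claw":0},{"delta_pos":[0,0,-40],"turn":0,"claw":0},{"delta_pos":[0,0,-50],"turn":-0.103,"claw":0},{"delta_pos":[0,0,0],"turn":-0.103,"claw":0},{"delta_pos":[13.1,-49.6,0],"turn":0,"claw":0},{"delta_pos":[13.1,-49.6,0],"turn":0,"claw":0},{"delta_pos":[13.1,-49.6,0],"turn":0,"claw":0},{"delta_pos":[13.1,-49.6,0],"turn":0,"claw":0},{"delta_pos":[13.1,-49.6,0],"turn":0,"claw":0},{"delta_pos":[13.1,-49.6,0],"turn":0,"claw":0},{"delta_pos":[13.1,-49.6,0],"turn":0,"claw":0},{"delta_pos":[13.1,-49.6,0],"turn":0,"claw":0}])

```text
time_s: 23.5
tcp_pos: [0.5691, -0.1983, 0.0918]
ee_rot: [[-0.995, -0.095, -0.004], [-0.095, 0.995, 0.001], [0.004, 0.001, -1.0]]
wrist_force: [0.6, 0.4, -4.5]
gripper_width: 0.195
gripper_force: 30.0
```

Call:
drive_tool(moves=[{"delta_pos":[13.1,-49.6,0],"turn":0,"claw":0},{"delta_pos":[0,0,40],"turn":0,"claw":0},{"delta_pos":[0,0,40],"turn":0,"claw":0},{"delta_pos":[0,0,15],"turn":0,"claw":0},{"delta_pos":[0,0,0],"turn":0,"claw":0},{"delta_pos":[0,0,0],"turn":0,"claw":0},{"delta_pos":[0,0,0],"turn":0,"claw":0}])

```text
time_s: 24.38
tcp_pos: [0.5645, -0.2475, 0.0003]
ee_rot: [[-0.995, -0.096, 0.003], [-0.096, 0.995, -0.001], [-0.003, -0.001, -1.0]]
wrist_force: [-0.3, 0.3, -4.1]
gripper_width: 0.195
gripper_force: 30.0
```

```bash
python3 go.py 562.3 -246.7 -18.7 5.4
```

```text
t 24.4 tcp [ 5.645e+02 -2.475e+02  3.000e-01] yaw 5.52 w 16.9 F [-0.3  0.3 -4.1] gf 30.0
turn 0.002 d 2.1 1.0 19.0
```

Call:
drive_tool(moves=[{"delta_pos":[0.5,0.8,10],"turn":0,"claw":0},{"delta_pos":[0,0,6],"turn":0,"claw":0},{"delta_pos":[0,0,2.2],"turn":0,"claw":0},{"delta_pos":[0,0,0],"turn":0,"claw":0},{"delta_pos":[0,0,0],"turn":0,"claw":0}])

```text
time_s: 25.0
tcp_pos: [0.5624, -0.2474, -0.0185]
ee_rot: [[-0.995, -0.096, -0.0], [-0.096, 0.995, -0.001], [0.0, -0.001, -1.0]]
wrist_force: [-4.2, -2.5, 5.2]
gripper_width: 0.199
gripper_force: 30.0
```

Call:
drive_tool(moves=[{"delta_pos":[0,0,0],"turn":0,"claw":0.25},{"delta_pos":[0,0,0],"turn":0,"claw":0.48},{"delta_pos":[0,0,0],"turn":0,"claw":0.48},{"delta_pos":[0,0,0],"turn":0,"claw":0.48},{"delta_pos":[0,0,-30],"turn":0,"claw":0.48},{"delta_pos":[0,0,-50],"turn":0,"claw":0.48},{"delta_pos":[0,0,-32],"turn":0,"claw":0.48},{"delta_pos":[0,50,0],"turn":0,"claw":0.48},{"delta_pos":[0,50,0],"turn":0,"claw":0.48},{"delta_pos":[0,50,0],"turn":0,"claw":0.48},{"delta_pos":[0,50,0],"turn":0,"claw":0.48},{"delta_pos":[0,50,0],"turn":0,"claw":0.48}])

```text
time_s: 26.5
tcp_pos: [0.5386, 0.0039, 0.0925]
ee_rot: [[-0.995, -0.096, 0.001], [-0.096, 0.995, 0.0], [-0.001, 0.0, -1.0]]
wrist_force: [1.8, 0.2, 0.1]
gripper_width: 0.482
gripper_force: 0.0
```

Call:
drive_tool(moves=[{"delta_pos":[0,50,0],"turn":0,"claw":0.48},{"delta_pos":[0,50,0],"turn":0,"claw":0.48},{"delta_pos":[0,0,0],"turn":0,"claw":0.48},{"delta_pos":[0,0,0],"turn":0,"claw":0.48},{"delta_pos":[0,0,0],"turn":0,"claw":0.48},{"delta_pos":[0,0,0],"turn":0,"claw":0.48},{"delta_pos":[0,0,0],"turn":0,"claw":0.48},{"delta_pos":[0,0,0],"turn":0,"claw":0.48},{"delta_pos":[0,0,0],"turn":0,"claw":0.48},{"delta_pos":[0,0,0],"turn":0,"claw":0.48},{"delta_pos":[0,0,0],"turn":0,"claw":0.48},{"delta_pos":[0,0,0],"turn":0,"claw":0.48}])

```text
time_s: 28.0
tcp_pos: [0.5291, 0.1017, 0.0923]
ee_rot: [[-0.995, -0.096, -0.0], [-0.096, 0.995, 0.0], [0.0, 0.0, -1.0]]
wrist_force: [0.2, -0.0, 0.2]
gripper_width: 0.478
gripper_force: 0.0
```

Call:
drive_tool(moves=[{"delta_pos":[0,0,0],"turn":0,"claw":0.48},{"delta_pos":[0,0,0],"turn":0,"claw":0.48},{"delta_pos":[0,0,0],"turn":0,"claw":0.48},{"delta_pos":[0,0,0],"turn":0,"claw":0.48},{"delta_pos":[0,0,0],"turn":0,"claw":0.48},{"delta_pos":[0,0,0],"turn":0,"claw":0.48},{"delta_pos":[0,0,0],"turn":0,"claw":0.48},{"delta_pos":[0,0,0],"turn":0,"claw":0.48},{"delta_pos":[0,0,0],"turn":0,"claw":0.48},{"delta_pos":[0,0,0],"turn":0,"claw":0.48},{"delta_pos":[0,0,0],"turn":0,"claw":0.48},{"delta_pos":[0,0,0],"turn":0,"claw":0.48}])

```text
time_s: 29.5
tcp_pos: [0.5292, 0.1017, 0.0924]
ee_rot: [[-0.995, -0.096, 0.0], [-0.096, 0.995, 0.0], [-0.0, 0.0, -1.0]]
wrist_force: [-0.4, -0.9, -0.4]
gripper_width: 0.481
gripper_force: 0.0
```

```bash
python3 go.py 562.3 -246.7 94 5.4
python3 - <<'E'
from fit import *
c,W=cap('top'); np.savez('top3.npz',c=c,W=W); save('t3.png',c[165:265,180:400],3.5)
for n,p in(('C',[.577,-.3957]),('B',[.567,-.2963]),('A',[.562,-.247])): shaft(W,p,zr=(.037,.05),ang=5.4,name=n)
fitbox(W,[.441,-.084,np.radians(-15)],SK,.07,name='stickR'); fitbox(W,[.432,.093,np.radians(-20)],SK,.07,name='stickL')
E
```

```text
t 29.5 tcp [529.2 101.7  92.4] yaw 5.49 w 41.8 F [-0.4 -0.9 -0.4] gf 0.0
turn 0.002 d -0.2 -350.0 -1.6
C [ 576.8 -395.3] 5.33 len 150 n 231 ztop 47.3
B [ 566.9 -296.4] 5.51 len 150 n 226 ztop 47.3
A [ 562.3 -246.6] 5.45 len 150 n 224 ztop 47.5
stickR [441.  -83.3] -14.78 2.83
stickL [431.7  93.1] -19.6 2.77
```

View pics/t3.png

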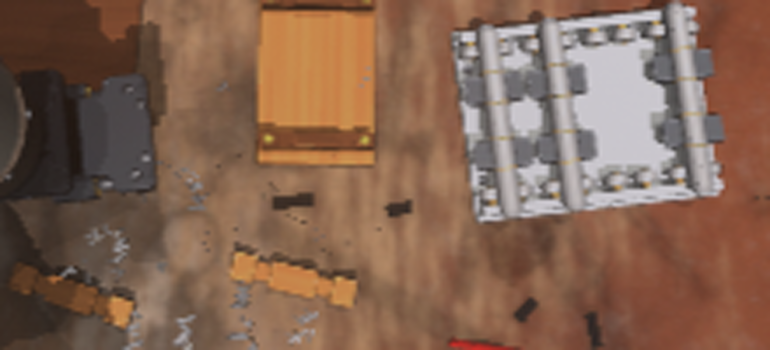

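```bash
python3 - <<'E'
from fit import *
Ws=[cap('top')[1] for _ in range(8)]; W=np.nanmedian(Ws,0); P=W[np.isfinite(W[...,2])]
fitbox(W,[.608,-.1065,-.02],CR,.13,name='cr')
for zr in((.029,.038),(.025,.038)):
  p=np.array([.608,-.1065,-.02])
  for it in range(5):
    q=loc(P,p); o=[]
    for s in(1,-1):
        m=(P[:,2]>zr[0])&(P[:,2]<zr[1])&(abs(q[:,0]-s*.057)<.014)&(abs(q[:,1])<.056)
        y=np.percentile(q[m,1],[1,99]); A=np.polyfit(q[m,1],q[m,0],1); o.append((q[m,0].mean(),y.mean(),y[1]-y[0],-A[0]))
    o=np.array(o); d=o[:,:2].mean(0);a=p[2]; p[:2]+=[d[0]*np.cos(a)-d[1]*np.sin(a),d[0]*np.sin(a)+d[1]*np.cos(a)]; p[2]+=o[:,3].mean()
  print(zr,(p[:2]*1000).round(1),np.degrees(p[2]).round(2),o.round(4).tolist())
# board side edges: floor of board, per-row y limits
q=loc(P,[.6075,-.1065,0]); m=(abs(q[:,0])<.045)&(P[:,2]>.006)&(P[:,2]<.02)&(abs(q[:,1])<.06)
L=[];R=[];X=[]
for x in np.arange(-.042,.043,.004):
    k=q[m&(abs(q[:,0]-x)<.003),1]; L.append(k.max());R.append(k.min());X.append(x)
print('edges',np.polyfit(X,L,1),np.polyfit(X,R,1))
E
python3 go.py 529.2 101.7 92.4 5.4 562.3 -246.7 92.4 5.4
```

```text
cr [ 610.8 -106.7] -1.23 2.44
(0.029, 0.038) [ 607.3 -106.1] -1.87 [[0.0569, -0.0009, 0.0899, 0.0038], [-0.0569, 0.0009, 0.0886, -0.0038]]
(0.025, 0.038) [ 607.3 -106.1] -1.7 [[0.0568, -0.0011, 0.0899, 0.0017], [-0.0568, 0.0011, 0.0886, -0.0017]]
edges [-0.01776278  0.04678907] [-0.0282515  -0.04750519]
t 29.9 tcp [529.2 101.7  92.3] yaw 5.48 w 41.9 F [-0.2 -0.5 -0.2] gf 0.0
turn 0.001 d -0.0 0.0 -0.1
turn 0.0 d -0.2 -350.0 -0.0
```

Call:
drive_tool(moves=[{"delta_pos":[0,-50,0],"turn":0,"claw":0.48},{"delta_pos":[0,-50,0],"turn":0,"claw":0.48},{"delta_pos":[0,-50,0],"turn":0,"claw":0.48},{"delta_pos":[0,-50,0],"turn":0,"claw":0.48},{"delta_pos":[0,-50,0],"turn":0,"claw":0.48},{"delta_pos":[0,-50,0],"turn":0,"claw":0.48},{"delta_pos":[0,-50,0],"turn":0,"claw":0.48},{"delta_pos":[0,0,40],"turn":0,"claw":0.48},{"delta_pos":[0,0,20],"turn":0,"claw":0.48},{"delta_pos":[0,0,0],"turn":0,"claw":0.48},{"delta_pos":[0,0,0],"turn":0,"claw":0.48},{"delta_pos":[0,0,0],"turn":0,"claw":0.48}])

```text
time_s: 31.45
tcp_pos: [0.5637, -0.2467, 0.0338]
ee_rot: [[-0.995, -0.096, 0.003], [-0.096, 0.995, -0.001], [-0.003, -0.001, -1.0]]
wrist_force: [-0.2, -0.2, 0.5]
gripper_width: 0.476
gripper_force: 0.0
```

```bash
python3 go.py 562.3 -246.7 -18.5 5.4
```

```text
t 31.4 tcp [ 563.7 -246.7   33.8] yaw 5.52 w 41.4 F [-0.2 -0.2  0.5] gf 0.0
turn 0.002 d 1.4 0.1 52.3
```

Call:
drive_tool(moves=[{"delta_pos":[0,0,22],"turn":0,"claw":0.48},{"delta_pos":[0,0,18],"turn":0,"claw":0.48},{"delta_pos":[0,0,12],"turn":0,"claw":0.48},{"delta_pos":[0,0,0],"turn":0,"claw":0.4},{"delta_pos":[0,0,0],"turn":0,"claw":0.32},{"delta_pos":[0,0,0],"turn":0,"claw":0.27},{"delta_pos":[0,0,0],"turn":0,"claw":0.24},{"delta_pos":[0,0,0],"turn":0,"claw":0.2},{"delta_pos":[0,0,0],"turn":0,"claw":0.15},{"delta_pos":[0,0,0],"turn":0,"claw":0.0},{"delta_pos":[0,0,0],"turn":0,"claw":0.0},{"delta_pos":[0,0,0],"turn":0,"claw":0.0}])

```text
time_s: 32.95
tcp_pos: [0.5629, -0.2472, -0.0194]
ee_rot: [[-0.995, -0.096, 0.001], [-0.096, 0.995, -0.001], [-0.001, -0.001, -1.0]]
wrist_force: [-0.3, -3.9, 2.5]
gripper_width: 0.194
gripper_force: 30.0
```

```bash
python3 go.py 562.3 -246.7 94 5.4 608.1 -81.1 94 -1.7
```

```text
t 33.0 tcp [ 562.9 -247.2  -19.4] yaw 5.49 w 16.9 F [-0.3 -3.9  2.5] gf 30.0
turn 0.002 d 0.5 0.6 -113.4
turn 0.124 d -40.9 166.9 -0.0
```

Call:
drive_tool(moves=[{"delta_pos":[0,0,-20],"turn":0,"claw":0},{"delta_pos":[0,0,-40],"turn":0,"claw":0},{"delta_pos":[0,0,-40],"turn":0.062,"claw":0},{"delta_pos":[0,0,0],"turn":0.062,"claw":0},{"delta_pos":[-10.1,41.8,0],"turn":0,"claw":0},{"delta_pos":[-10.1,41.8,0],"turn":0,"claw":0},{"delta_pos":[-10.1,41.8,0],"turn":0,"claw":0},{"delta_pos":[-10.1,41.8,0],"turn":0,"claw":0},{"delta_pos":[0,0,40],"turn":0,"claw":0},{"delta_pos":[0,0,40],"turn":0,"claw":0},{"delta_pos":[0,0,0],"turn":0,"claw":0},{"delta_pos":[0,0,0],"turn":0,"claw":0}])

```text
time_s: 34.45
tcp_pos: [0.6083, -0.0805, 0.0009]
ee_rot: [[-1.0, 0.028, 0.001], [0.028, 1.0, -0.0], [-0.001, -0.0, -1.0]]
wrist_force: [0.9, 0.4, -4.3]
gripper_width: 0.195
gripper_force: 30.0
```

```bash
python3 go.py 608.1 -81.1 -16.8 -1.7
```

```text
t 34.5 tcp [608.3 -80.5   0.9] yaw -1.59 w 17.0 F [ 0.9  0.4 -4.3] gf 30.0
turn 0.002 d 0.2 -0.6 17.7
```

Call:
drive_tool(moves=[{"delta_pos":[0,-0.5,8],"turn":0,"claw":0},{"delta_pos":[0,0,5],"turn":0,"claw":0},{"delta_pos":[0,0,0],"turn":0,"claw":0},{"delta_pos":[0,0,2],"turn":0,"claw":0},{"delta_pos":[0,0,0],"turn":0,"claw":0}])

```text
time_s: 35.08
tcp_pos: [0.6077, -0.0812, -0.0147]
ee_rot: [[-1.0, 0.028, -0.0], [0.028, 1.0, 0.0], [0.0, 0.0, -1.0]]
wrist_force: [-0.1, 0.2, -5.0]
gripper_width: 0.2
gripper_force: 30.0
```

Call:
drive_tool(moves=[{"delta_pos":[0,0,2],"turn":0,"claw":0},{"delta_pos":[0,0,0],"turn":0,"claw":0},{"delta_pos":[0,0,0],"turn":0,"claw":0}])

```text
time_s: 35.45
tcp_pos: [0.608, -0.0812, -0.0164]
ee_rot: [[-1.0, 0.028, 0.001], [0.028, 1.0, 0.0], [-0.001, 0.0, -1.0]]
wrist_force: [0.1, -0.2, -2.8]
gripper_width: 0.2
gripper_force: 30.0
```

Call:
drive_tool(moves=[{"delta_pos":[0,0,0.7],"turn":0,"claw":0},{"delta_pos":[0,0,0],"turn":0,"claw":0},{"delta_pos":[0,0,0],"turn":0,"claw":0.25},{"delta_pos":[0,0,0],"turn":0,"claw":0.45},{"delta_pos":[0,0,0],"turn":0,"claw":0.45},{"delta_pos":[0,0,0],"turn":0,"claw":0.45},{"delta_pos":[0,0,-15],"turn":0,"claw":0.48},{"delta_pos":[0,0,-45],"turn":0,"claw":0.48},{"delta_pos":[0,0,-50],"turn":0,"claw":0.48},{"delta_pos":[0,0,0],"turn":-0.062,"claw":0.48},{"delta_pos":[0,0,0],"turn":-0.062,"claw":0.48}])

```text
time_s: 36.83
tcp_pos: [0.6084, -0.0811, 0.095]
ee_rot: [[-0.995, -0.098, 0.003], [-0.098, 0.995, 0.0], [-0.003, 0.0, -1.0]]
wrist_force: [0.4, -0.7, -0.5]
gripper_width: 0.478
gripper_force: 0.0
```

```bash
python3 go.py 566.9 -296.4 93 5.4
```

```text
t 36.8 tcp [608.4 -81.1  95. ] yaw 5.61 w 41.6 F [ 0.4 -0.7 -0.5] gf 0.0
turn 0.004 d 61.6 -210.4 2.0
```

Call:
drive_tool(moves=[{"delta_pos":[15.4,-52.6,0],"turn":0,"claw":0.48},{"delta_pos":[15.4,-52.6,0],"turn":0,"claw":0.48},{"delta_pos":[15.4,-52.6,0],"turn":0,"claw":0.48},{"delta_pos":[15.4,-52.6,0],"turn":0,"claw":0.48},{"delta_pos":[0,0,40],"turn":0,"claw":0.48},{"delta_pos":[0,0,20],"turn":0,"claw":0.48},{"delta_pos":[0,0,0],"turn":0,"claw":0.48},{"delta_pos":[0,0,0],"turn":0,"claw":0.48},{"delta_pos":[0,0,0],"turn":0,"claw":0.48}])

```text
time_s: 37.95
tcp_pos: [0.5677, -0.2966, 0.0344]
ee_rot: [[-0.995, -0.096, 0.003], [-0.096, 0.995, -0.001], [-0.003, -0.001, -1.0]]
wrist_force: [-0.2, -0.2, 0.0]
gripper_width: 0.483
gripper_force: 0.0
```

```bash
python3 go.py 566.9 -296.4 -18.5 5.4
python3 - <<'E'
from fit import *
c,W=cap('top')
shaft(W,[.608,-.081],zr=(.040,.053),ang=-1.7,name='A in cradle'); save('t4.png',c[150:235,225:330],5)
E
```

```text
t 38.0 tcp [ 567.7 -296.6   34.4] yaw 5.53 w 42.0 F [-0.2 -0.2  0. ] gf 0.0
turn 0.002 d 0.7 0.3 52.9
A in cradle [588.6 -77.8] -1.1 len 108 n 102 ztop 49.7
```

Call:
drive_tool(moves=[{"delta_pos":[0,0,22],"turn":0,"claw":0.48},{"delta_pos":[0,0,18],"turn":0,"claw":0.48},{"delta_pos":[0,0,12],"turn":0,"claw":0.48},{"delta_pos":[0,0,0],"turn":0,"claw":0.4},{"delta_pos":[0,0,0],"turn":0,"claw":0.32},{"delta_pos":[0,0,0],"turn":0,"claw":0.27},{"delta_pos":[0,0,0],"turn":0,"claw":0.24},{"delta_pos":[0,0,0],"turn":0,"claw":0.2},{"delta_pos":[0,0,0],"turn":0,"claw":0.15},{"delta_pos":[0,0,0],"turn":0,"claw":0.0},{"delta_pos":[0,0,0],"turn":0,"claw":0.0},{"delta_pos":[0,0,0],"turn":0,"claw":0.0}])

```text
time_s: 39.5
tcp_pos: [0.5668, -0.2971, -0.019]
ee_rot: [[-0.995, -0.096, 0.001], [-0.096, 0.995, -0.001], [-0.001, -0.001, -1.0]]
wrist_force: [-1.3, -5.2, 1.5]
gripper_width: 0.194
gripper_force: 30.0
```

```bash
python3 go.py 606.7 -131.1 -19 -1.7
```

```text
t 39.5 tcp [ 566.8 -297.1  -19. ] yaw 5.49 w 16.9 F [-1.3 -5.2  1.5] gf 30.0
turn 0.126 d -35.0 167.1 0.0
```

Call:
drive_tool(moves=[{"delta_pos":[0,0,-20],"turn":0,"claw":0},{"delta_pos":[0,0,-40],"turn":0,"claw":0},{"delta_pos":[0,0,-40],"turn":0.062,"claw":0},{"delta_pos":[0,0,0],"turn":0.062,"claw":0},{"delta_pos":[-8.8,41.8,0],"turn":0,"claw":0},{"delta_pos":[-8.8,41.8,0],"turn":0,"claw":0},{"delta_pos":[-8.8,41.8,0],"turn":0,"claw":0},{"delta_pos":[-8.8,41.8,0],"turn":0,"claw":0},{"delta_pos":[0,0,40],"turn":0,"claw":0},{"delta_pos":[0,0,38],"turn":0,"claw":0},{"delta_pos":[0,0,0],"turn":0,"claw":0},{"delta_pos":[0,0,0],"turn":0,"claw":0}])

```text
time_s: 41.0
tcp_pos: [0.6068, -0.1302, 0.0029]
ee_rot: [[-1.0, 0.028, 0.0], [0.028, 1.0, -0.0], [-0.0, -0.0, -1.0]]
wrist_force: [0.6, 0.6, -5.7]
gripper_width: 0.197
gripper_force: 30.0
```

```bash
python3 go.py 606.7 -131.1 -16.6 -1.7
```

```text
t 41.0 tcp [ 606.8 -130.2    2.9] yaw -1.6 w 17.1 F [ 0.6  0.6 -5.7] gf 30.0
turn 0.002 d 0.0 -0.9 19.5
```

Call:
drive_tool(moves=[{"delta_pos":[0,-0.7,10],"turn":0,"claw":0},{"delta_pos":[0,0,6],"turn":0,"claw":0},{"delta_pos":[0,0,0],"turn":0,"claw":0},{"delta_pos":[0,0,2],"turn":0,"claw":0},{"delta_pos":[0,0,0],"turn":0,"claw":0}])

```text
time_s: 41.62
tcp_pos: [0.6064, -0.1311, -0.0153]
ee_rot: [[-1.0, 0.028, 0.0], [0.028, 1.0, 0.0], [-0.0, 0.0, -1.0]]
wrist_force: [-0.2, 0.5, -6.1]
gripper_width: 0.194
gripper_force: 30.0
```

Call:
drive_tool(moves=[{"delta_pos":[0,0,1],"turn":0,"claw":0},{"delta_pos":[0,0,0],"turn":0,"claw":0},{"delta_pos":[0,0,0],"turn":0,"claw":0}])

```text
time_s: 42.0
tcp_pos: [0.6067, -0.1311, -0.016]
ee_rot: [[-1.0, 0.028, 0.001], [0.028, 1.0, -0.0], [-0.001, -0.0, -1.0]]
wrist_force: [-0.3, 0.4, -4.7]
gripper_width: 0.199
gripper_force: 30.0
```

Now release it, retreat upward and look.

Call:
drive_tool(moves=[{"delta_pos":[0,0,0.8],"turn":0,"claw":0},{"delta_pos":[0,0,0],"turn":0,"claw":0},{"delta_pos":[0,0,0],"turn":0,"claw":0.25},{"delta_pos":[0,0,0],"turn":0,"claw":0.45},{"delta_pos":[0,0,0],"turn":0,"claw":0.45},{"delta_pos":[0,0,0],"turn":0,"claw":0.45},{"delta_pos":[0,0,-15],"turn":0,"claw":0.48},{"delta_pos":[0,0,-45],"turn":0,"claw":0.48},{"delta_pos":[0,0,-50],"turn":0,"claw":0.48},{"delta_pos":[40,40,0],"turn":0,"claw":0.48},{"delta_pos":[40,40,0],"turn":0,"claw":0.48},{"delta_pos":[40,40,0],"turn":0,"claw":0.48}])

```text
time_s: 43.5
tcp_pos: [0.4892, -0.0067, 0.0941]
ee_rot: [[-1.0, 0.029, 0.002], [0.029, 1.0, 0.001], [-0.002, 0.001, -1.0]]
wrist_force: [1.1, 1.6, 0.2]
gripper_width: 0.479
gripper_force: 0.0
```

Call:
drive_tool(moves=[{"delta_pos":[10,40,0],"turn":0.15,"claw":0.48},{"delta_pos":[0,40,0],"turn":0.15,"claw":0.48},{"delta_pos":[0,0,0],"turn":0,"claw":0.48}])

```text
time_s: 43.88
tcp_pos: [0.4891, 0.0743, 0.0944]
ee_rot: [[-0.948, 0.319, 0.003], [0.319, 0.948, 0.001], [-0.003, 0.002, -1.0]]
wrist_force: [-0.2, -0.1, 0.6]
gripper_width: 0.481
gripper_force: 0.0
```

```bash
python3 - <<'E'
from fit import *
c,W=cap('top')
for n,y in(('A',-.081),('B',-.131)): shaft(W,[.607,y],zr=(.040,.053),ang=-1.7,name=n)
fitbox(W,[.441,-.084,np.radians(-15)],SK,.07,name='stickR'); fitbox(W,[.432,.093,np.radians(-20)],SK,.07,name='stickL')
save('t5.png',c[150:265,165:330],4.5)
E
python3 go.py 440.5 -83.4 80 -14.8 431.8 93 80 -19.7
```

```text
A [605.8 -81. ] -1.86 len 148 n 209 ztop 49.7
B [ 605.9 -130.6] -1.75 len 150 n 207 ztop 49.6
stickR [441.  -83.4] -14.71 2.78
stickL [432.   92.7] -19.37 2.75
t 43.9 tcp [488.5  73.1  93.9] yaw -18.64 w 41.9 F [-0.6 -0.8  0.8] gf 0.0
turn -0.067 d 6.4 -163.5 13.9
turn 0.086 d 67.7 163.1 -0.0
```

View pics/t5.png

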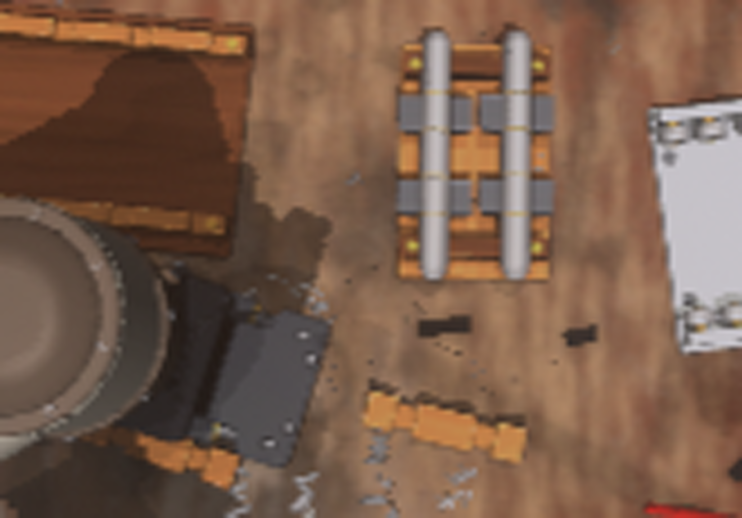

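Call:
drive_tool(moves=[{"delta_pos":[0,0,0],"turn":-0.182,"claw":0.48},{"delta_pos":[0,0,0],"turn":-0.182,"claw":0.48},{"delta_pos":[0,0,0],"turn":-0.182,"claw":0.48},{"delta_pos":[0,0,0],"turn":-0.182,"claw":0.48},{"delta_pos":[0,0,0],"turn":-0.182,"claw":0.48},{"delta_pos":[0,0,0],"turn":-0.182,"claw":0.48},{"delta_pos":[0,0,0],"turn":-0.182,"claw":0.48},{"delta_pos":[0,0,0],"turn":-0.182,"claw":0.48},{"delta_pos":[0,0,0],"turn":-0.182,"claw":0.48},{"delta_pos":[0,0,0],"turn":0,"claw":0.48}])

```text
time_s: 45.18
tcp_pos: [0.488, 0.071, 0.0932]
ee_rot: [[-0.261, -0.965, 0.0], [-0.965, 0.261, 0.0], [-0.0, -0.0, -1.0]]
wrist_force: [0.1, -0.1, -0.3]
gripper_width: 0.482
gripper_force: 0.0
```

```bash
python3 go.py 440.5 -83.4 30 75.2
python3 - <<'E'
from fit import *
d=[cap('top')[1] for _ in range(5)];W=np.nanmedian(d,0);x,y,z=W[...,0],W[...,1],W[...,2]
for n,p in(('R',(.441,-.0834)),('L',(.432,.093))):
    m=(np.hypot(x-p[0],y-p[1])<.075)&(z>.017)&(z<.03)
    q=W[m][:,:2]*1000; C=np.cov(q.T);w,v=np.linalg.eigh(C);ax=v[:,1];ax*=np.sign(ax[1]);t=(q-q.mean(0))@v
    mid=q.mean(0)+v@((np.percentile(t,2,axis=0)+np.percentile(t,98,axis=0))/2)
    print(n,m.sum(),q.mean(0).round(1),mid.round(1),'ang',np.degrees(np.arctan2(-ax[0],ax[1])).round(1),np.ptp(t,axis=0).round(),z[m].mean())
E
```

```text
t 45.2 tcp [488.   71.   93.2] yaw 74.88 w 42.0 F [ 0.1 -0.1 -0.3] gf 0.0
turn -0.006 d 161.4 6.5 63.2
R 260 [438.7 -81.7] [415.9 -78.6] ang -10.4 [83. 99.] 0.02108114683520754
L 84 [420.6  63. ] [423.7  81.8] ang -10.1 [23. 90.] 0.020722926533741453
```

Call:
drive_tool(moves=[{"delta_pos":[40,2,15],"turn":0,"claw":0.48},{"delta_pos":[40,2,15],"turn":0,"claw":0.48},{"delta_pos":[40,2,15],"turn":0,"claw":0.48},{"delta_pos":[41.1,2,15],"turn":-0.005,"claw":0.48},{"delta_pos":[0,0,20],"turn":0,"claw":0.48},{"delta_pos":[0,0,0],"turn":0,"claw":0.48},{"delta_pos":[0,0,0],"turn":0,"claw":0.48}])

```text
time_s: 46.3
tcp_pos: [0.4396, -0.0814, 0.0134]
ee_rot: [[-0.253, -0.968, 0.001], [-0.968, 0.253, -0.0], [-0.0, -0.001, -1.0]]
wrist_force: [-0.3, -0.6, -0.0]
gripper_width: 0.485
gripper_force: 0.0
```

```bash
python3 go.py 439 -82.8 -34 75.2
python3 - <<'E'
from h import *
s=monitor.sense();p=s['tcp_pos']*1000;c,W=cap('scene');W=W*1000
save('s6.png',c[190:270,240:330],6)
E
```

```text
t 46.3 tcp [439.6 -81.4  13.4] yaw 75.36 w 42.2 F [-0.3 -0.6 -0. ] gf 0.0
turn 0.003 d 1.5 0.2 47.4
```

View pics/s6.png

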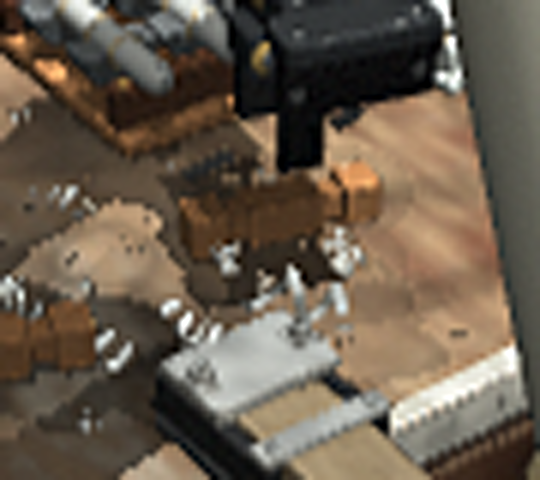

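Call:
drive_tool(moves=[{"delta_pos":[1,0,20],"turn":0,"claw":0.48},{"delta_pos":[0,0,16],"turn":0,"claw":0.48},{"delta_pos":[0,0,6],"turn":0,"claw":0.48},{"delta_pos":[0,0,3],"turn":0,"claw":0.48},{"delta_pos":[0,0,0],"turn":0,"claw":0.4},{"delta_pos":[0,0,0],"turn":0,"claw":0.3},{"delta_pos":[0,0,0],"turn":0,"claw":0.25},{"delta_pos":[0,0,0],"turn":0,"claw":0.1},{"delta_pos":[0,0,0],"turn":0,"claw":0.0},{"delta_pos":[0,0,0],"turn":0,"claw":0.0}])

```text
time_s: 47.6
tcp_pos: [0.4387, -0.0827, -0.0319]
ee_rot: [[-0.253, -0.967, 0.0], [-0.967, 0.253, -0.0], [-0.0, -0.0, -1.0]]
wrist_force: [-0.7, 0.5, 4.1]
gripper_width: 0.256
gripper_force: 30.0
```

```bash
python3 go.py 439 -82.8 94 88.2 664.3 -107.6 94 88.2
```

```text
t 47.6 tcp [438.7 -82.7 -31.9] yaw 75.34 w 22.2 F [-0.7  0.5  4.1] gf 30.0
turn -0.224 d 0.1 -0.3 -125.9
turn 0.0 d 17.7 -226.0 -0.0
```

Call:
drive_tool(moves=[{"delta_pos":[0,0,-30],"turn":0,"claw":0},{"delta_pos":[0,0,-50],"turn":-0.112,"claw":0},{"delta_pos":[0,0,-20],"turn":-0.112,"claw":0},{"delta_pos":[3,-37.7,0],"turn":0,"claw":0},{"delta_pos":[3,-37.7,0],"turn":0,"claw":0},{"delta_pos":[3,-37.7,0],"turn":0,"claw":0},{"delta_pos":[3,-37.7,0],"turn":0,"claw":0},{"delta_pos":[3,-37.7,0],"turn":0,"claw":0},{"delta_pos":[2.7,-37.7,0],"turn":0,"claw":0},{"delta_pos":[0,0,30],"turn":0,"claw":0},{"delta_pos":[0,0,0],"turn":0,"claw":0},{"delta_pos":[0,0,0],"turn":0,"claw":0}])

```text
time_s: 49.1
tcp_pos: [0.664, -0.1077, 0.0383]
ee_rot: [[-0.032, -1.0, 0.0], [-1.0, 0.032, -0.0], [0.0, -0.0, -1.0]]
wrist_force: [0.7, -0.8, -0.0]
gripper_width: 0.249
gripper_force: 30.0
```

```bash
python3 go.py 664.3 -107.6 15.5 88.2
python3 - <<'E'
from h import *
for n in('scene','top'):
    c,W=cap(n);W=W*1000;s=monitor.sense()
    h=cv2.cvtColor(c,cv2.COLOR_RGB2HSV).astype(int)
    p=s['tcp_pos']*1000
    m=(abs(W[...,0]-p[0])<22)&(abs(W[...,1]-p[1])<70)&(W[...,2]>60)&(W[...,2]<110)&(h[...,1]>90)
    q=W[m]; print(n,p.round(1),len(q),[np.percentile(q[:,i],[1,50,99]).round(1) for i in range(3)] if len(q) else '')
E
```

```text
t 49.1 tcp [ 664.  -107.7   38.3] yaw 88.19 w 21.6 F [ 0.7 -0.8 -0. ] gf 30.0
turn -0.0 d -0.1 -0.3 22.8
scene [ 664.4 -107.7   39. ] 202 [array([643.5, 655.4, 682.1]), array([-156.4,  -97.1,  -57.7]), array([ 72. ,  87.3, 102.1])]
top [ 664.6 -107.6   39.3] 77 [array([653.6, 668. , 678.4]), array([-157.8,  -70. ,  -59.1]), array([74.6, 92.1, 96.1])]
```

Call:
drive_tool(moves=[{"delta_pos":[0,0,12],"turn":0,"claw":0},{"delta_pos":[0,0,6],"turn":0,"claw":0},{"delta_pos":[0,0,3],"turn":0,"claw":0},{"delta_pos":[0,0,0],"turn":0,"claw":0},{"delta_pos":[0,0,0],"turn":0,"claw":0}])

```text
time_s: 49.82
tcp_pos: [0.6642, -0.1076, 0.017]
ee_rot: [[-0.032, -0.999, 0.0], [-0.999, 0.032, -0.0], [0.0, -0.0, -1.0]]
wrist_force: [0.2, 0.2, -0.7]
gripper_width: 0.252
gripper_force: 30.0
```

Call:
drive_tool(moves=[{"delta_pos":[0,0,1],"turn":0,"claw":0},{"delta_pos":[0,0,0],"turn":0,"claw":0}])

```text
time_s: 50.08
tcp_pos: [0.664, -0.1076, 0.0159]
ee_rot: [[-0.032, -0.999, 0.0], [-0.999, 0.032, 0.0], [-0.0, -0.0, -1.0]]
wrist_force: [-0.4, 0.1, -1.1]
gripper_width: 0.25
gripper_force: 30.0
```

Call:
drive_tool(moves=[{"delta_pos":[0,0,0.6],"turn":0,"claw":0},{"delta_pos":[0,0,0.4],"turn":0,"claw":0},{"delta_pos":[0,0,0],"turn":0,"claw":0}])

```text
time_s: 50.45
tcp_pos: [0.6641, -0.1076, 0.015]
ee_rot: [[-0.032, -0.999, 0.0], [-0.999, 0.032, -0.0], [0.0, -0.0, -1.0]]
wrist_force: [0.1, 0.5, -0.4]
gripper_width: 0.25
gripper_force: 30.0
```

Call:
drive_tool(moves=[{"delta_pos":[0,0,0.6],"turn":0,"claw":0},{"delta_pos":[0,0,0],"turn":0,"claw":0},{"delta_pos":[0,0,0.6],"turn":0,"claw":0},{"delta_pos":[0,0,0],"turn":0,"claw":0}])

```text
time_s: 50.95
tcp_pos: [0.6643, -0.1076, 0.0144]
ee_rot: [[-0.032, -0.999, 0.001], [-0.999, 0.032, -0.0], [0.0, -0.001, -1.0]]
wrist_force: [-1.4, 0.4, 5.4]
gripper_width: 0.247
gripper_force: 30.0
```

Call:
drive_tool(moves=[{"delta_pos":[0,0,0],"turn":0,"claw":0.3},{"delta_pos":[0,0,0],"turn":0,"claw":0.4},{"delta_pos":[0,0,0],"turn":0,"claw":0.45},{"delta_pos":[0,0,0],"turn":0,"claw":0.45},{"delta_pos":[0,0,-15],"turn":0,"claw":0.48},{"delta_pos":[0,0,-45],"turn":0,"claw":0.48},{"delta_pos":[0,0,-20],"turn":0.1,"claw":0.48},{"delta_pos":[0,0,0],"turn":0.1,"claw":0.48},{"delta_pos":[0,0,0],"turn":0.1,"claw":0.48},{"delta_pos":[0,0,0],"turn":0,"claw":0.48}])

```text
time_s: 52.2
tcp_pos: [0.6644, -0.1076, 0.0949]
ee_rot: [[-0.325, -0.946, 0.002], [-0.946, 0.325, -0.0], [-0.0, -0.002, -1.0]]
wrist_force: [0.0, 0.2, -0.2]
gripper_width: 0.475
gripper_force: 0.0
```

```bash
python3 go.py 430 93.4 94 70.6
python3 - <<'E'
from fit import *
W=np.nanmedian([cap('top')[1] for _ in range(4)],0)
fitbox(W,[.432,.093,np.radians(-20)],SK,.07,name='stickL')
E
```

```text
t 52.2 tcp [ 664.4 -107.6   94.9] yaw 71.05 w 41.3 F [ 0.   0.2 -0.2] gf 0.0
turn 0.008 d -111.8 287.9 0.9
stickL [434.1  92.8] -22.63 2.55
```

Run:
```python
from fit import *
W=np.nanmedian([cap('scene')[1] for _ in range(4)],0)
fitbox(W,[.432,.093,np.radians(-20)],SK,.07,name='stickL scene')
W=np.nanmedian([cap('top')[1] for _ in range(4)],0)
fitbox(W,[.432,.093,np.radians(-20)],SK,.07,name='stickL top')
x,y,z=W[...,0],W[...,1],W[...,2]
m=(np.hypot(x-.432,y-.093)<.075)&(z>.013)&(z<.03)
n,l,st,_=cv2.connectedComponentsWithStats(m.astype('uint8'));i=1+st[1:,4].argmax();print(st[i,4],cv2.minAreaRect((W[l==i][:,:2]*1000).astype('f4')))
d=np.load('top3.npz')['W'];m=(np.hypot(d[...,0]-.432,d[...,1]-.093)<.075)&(d[...,2]>.013)&(d[...,2]<.03)
n,l,st,_=cv2.connectedComponentsWithStats(m.astype('uint8'));i=1+st[1:,4].argmax();print(st[i,4],cv2.minAreaRect((d[l==i][:,:2]*1000).astype('f4')))
```

```text
stickL scene [430.   92.8] -19.72 2.41
stickL top [432.6  93.2] -20.68 2.66
14 ((421.5738830566406, 46.05464172363281), (14.60822582244873, 7.652102947235107), 11.953705787658691)
273 ((432.068603515625, 92.41759490966797), (99.2939453125, 22.165098190307617), 70.44609832763672)
```

Call:
drive_tool(moves=[{"delta_pos":[0,0,0],"turn":0.01,"claw":0.48},{"delta_pos":[-18.4,47.9,0],"turn":0,"claw":0.48},{"delta_pos":[-18.4,47.9,0],"turn":0,"claw":0.48},{"delta_pos":[-18.4,47.9,0],"turn":0,"claw":0.48},{"delta_pos":[-18.4,47.9,0],"turn":0,"claw":0.48},{"delta_pos":[-18.4,47.9,20],"turn":0,"claw":0.48},{"delta_pos":[-18.5,47.6,30],"turn":0,"claw":0.48},{"delta_pos":[0,0,30],"turn":0,"claw":0.48},{"delta_pos":[0,0,0],"turn":0,"claw":0.48},{"delta_pos":[0,0,0],"turn":0,"claw":0.48}])

```text
time_s: 54.05
tcp_pos: [0.4318, 0.0931, 0.0145]
ee_rot: [[-0.336, -0.942, 0.002], [-0.942, 0.336, 0.001], [-0.001, -0.001, -1.0]]
wrist_force: [-0.1, -0.7, 0.4]
gripper_width: 0.477
gripper_force: 0.0
```

```bash
python3 go.py 431 92.8 -32.5 70.4
python3 - <<'E'
from fit import *
W=np.nanmedian([cap('scene')[1] for _ in range(4)],0)
fitbox(W,[.432,.093,np.radians(-20)],SK,.07,name='stickL scene')
E
```

```text
t 54.0 tcp [431.8  93.1  14.5] yaw 70.39 w 41.5 F [-0.1 -0.7  0.4] gf 0.0
turn -0.0 d 0.6 0.7 47.0
stickL scene [430.2  92.5] -18.99 2.43
```

Call:
drive_tool(moves=[{"delta_pos":[0,0.7,20],"turn":0,"claw":0.48},{"delta_pos":[0,0,16],"turn":0,"claw":0.48},{"delta_pos":[0,0,7],"turn":0,"claw":0.48},{"delta_pos":[0,0,3.5],"turn":0,"claw":0.48},{"delta_pos":[0,0,0],"turn":0,"claw":0.4},{"delta_pos":[0,0,0],"turn":0,"claw":0.3},{"delta_pos":[0,0,0],"turn":0,"claw":0.25},{"delta_pos":[0,0,0],"turn":0,"claw":0.1},{"delta_pos":[0,0,0],"turn":0,"claw":0.0},{"delta_pos":[0,0,0],"turn":0,"claw":0.0}])

```text
time_s: 55.5
tcp_pos: [0.4301, 0.0932, -0.0326]
ee_rot: [[-0.335, -0.942, 0.0], [-0.942, 0.335, 0.0], [-0.0, -0.0, -1.0]]
wrist_force: [-0.6, 0.7, 3.7]
gripper_width: 0.25
gripper_force: 30.0
```

```bash
python3 go.py 550.3 -104 -32 88.2
```

```text
t 55.5 tcp [430.1  93.2 -32.6] yaw 70.41 w 21.8 F [-0.6  0.7  3.7] gf 30.0
turn -0.31 d 193.3 -126.3 -0.6
```

Call:
drive_tool(moves=[{"delta_pos":[0,0,-30],"turn":0,"claw":0},{"delta_pos":[0,0,-50],"turn":-0.155,"claw":0},{"delta_pos":[0,0,-20],"turn":-0.155,"claw":0},{"delta_pos":[38.7,-25.3,0],"turn":0,"claw":0},{"delta_pos":[38.7,-25.3,0],"turn":0,"claw":0},{"delta_pos":[38.7,-25.3,0],"turn":0,"claw":0},{"delta_pos":[38.7,-25.3,0],"turn":0,"claw":0},{"delta_pos":[38.5,-25.1,0],"turn":0,"claw":0},{"delta_pos":[0,0,28],"turn":0,"claw":0},{"delta_pos":[0,0,0],"turn":0,"claw":0},{"delta_pos":[0,0,0],"turn":0,"claw":0}])

```text
time_s: 56.88
tcp_pos: [0.5501, -0.104, 0.0395]
ee_rot: [[-0.031, -1.0, 0.0], [-1.0, 0.031, -0.0], [0.0, -0.0, -1.0]]
wrist_force: [-0.7, 0.6, 0.2]
gripper_width: 0.25
gripper_force: 30.0
```

```bash
python3 go.py 550.3 -104 15.5 88.2
python3 - <<'E'
from h import *
for n in('scene','top'):
    c,W=cap(n);W=W*1000;s=monitor.sense()
    h=cv2.cvtColor(c,cv2.COLOR_RGB2HSV).astype(int)
    p=s['tcp_pos']*1000
    m=(abs(W[...,0]-p[0])<22)&(abs(W[...,1]-p[1])<70)&(W[...,2]>62)&(W[...,2]<110)&(h[...,1]>90)
    q=W[m]; print(n,p.round(1),len(q),[np.percentile(q[:,i],[1,50,99]).round(1) for i in range(3)] if len(q) else '')
    if n=='top':
        m=(abs(W[...,0]-664)<22)&(abs(W[...,1]+107)<70)&(W[...,2]>58)&(W[...,2]<80); q=W[m]; print('far stick',len(q),[np.percentile(q[:,i],[2,50,98]).round(1) for i in range(3)])
E
```

```text
t 56.9 tcp [ 550.1 -104.    39.5] yaw 88.22 w 21.8 F [-0.7  0.6  0.2] gf 30.0
turn 0.0 d -0.0 -0.2 24.0
scene [ 550.5 -103.8   40. ] 212 [array([529.3, 541.9, 567.3]), array([-150.4,  -87.9,  -53.3]), array([ 74.9,  89.4, 104.9])]
top [ 550.6 -103.7   40.2] 0 
far stick 85 [array([657.3, 673.4, 677.8]), array([-156.8,  -91.8,  -58.8]), array([63.2, 68.3, 71.9])]
```

Call:
drive_tool(moves=[{"delta_pos":[1.2,0,12],"turn":0,"claw":0},{"delta_pos":[0,0,7],"turn":0,"claw":0},{"delta_pos":[0,0,4],"turn":0,"claw":0},{"delta_pos":[0,0,0],"turn":0,"claw":0},{"delta_pos":[0,0,1],"turn":0,"claw":0},{"delta_pos":[0,0,0],"turn":0,"claw":0}])

```text
time_s: 57.72
tcp_pos: [0.5502, -0.1054, 0.0154]
ee_rot: [[-0.032, -0.999, 0.001], [-0.999, 0.032, 0.0], [-0.0, -0.001, -1.0]]
wrist_force: [0.0, -1.1, -0.7]
gripper_width: 0.248
gripper_force: 30.0
```

Call:
drive_tool(moves=[{"delta_pos":[0,0,0.6],"turn":0,"claw":0},{"delta_pos":[0,0,0],"turn":0,"claw":0},{"delta_pos":[0,0,0],"turn":0,"claw":0}])

```text
time_s: 58.1
tcp_pos: [0.5502, -0.1054, 0.015]
ee_rot: [[-0.032, -0.999, 0.001], [-0.999, 0.032, -0.0], [0.0, -0.001, -1.0]]
wrist_force: [-0.2, -0.7, 3.4]
gripper_width: 0.246
gripper_force: 30.0
```

Call:
drive_tool(moves=[{"delta_pos":[0,0,0],"turn":0,"claw":0.3},{"delta_pos":[0,0,0],"turn":0,"claw":0.4},{"delta_pos":[0,0,0],"turn":0,"claw":0.45},{"delta_pos":[0,0,0],"turn":0,"claw":0.45},{"delta_pos":[0,0,-15],"turn":0,"claw":0.48},{"delta_pos":[0,0,-45],"turn":0,"claw":0.48},{"delta_pos":[0,0,-30],"turn":0.18,"claw":0.48},{"delta_pos":[0,0,0],"turn":0.18,"claw":0.48},{"delta_pos":[0,0,0],"turn":0.18,"claw":0.48},{"delta_pos":[0,0,0],"turn":0.18,"claw":0.48},{"delta_pos":[0,0,0],"turn":0.18,"claw":0.48},{"delta_pos":[0,0,0],"turn":0.18,"claw":0.48}])

```text
time_s: 59.6
tcp_pos: [0.5503, -0.1054, 0.1058]
ee_rot: [[-0.899, -0.438, 0.002], [-0.438, 0.899, -0.0], [-0.001, -0.001, -1.0]]
wrist_force: [-0.1, -0.8, -0.5]
gripper_width: 0.481
gripper_force: 0.0
```

Call:
drive_tool(moves=[{"delta_pos":[0,0,0],"turn":0.18,"claw":0.48},{"delta_pos":[0,0,0],"turn":0.18,"claw":0.48},{"delta_pos":[0,0,0],"turn":0,"claw":0.48}])

```text
time_s: 59.98
tcp_pos: [0.5503, -0.1054, 0.1056]
ee_rot: [[-0.995, -0.101, 0.001], [-0.101, 0.995, -0.0], [-0.001, -0.0, -1.0]]
wrist_force: [-0.1, -0.5, -0.5]
gripper_width: 0.482
gripper_force: 0.0
```

```bash
python3 go.py 576.9 -395.5 95 5.4
```

```text
t 60.0 tcp [ 550.3 -105.4  105.6] yaw 5.79 w 42.0 F [-0.1 -0.5 -0.5] gf 0.0
turn 0.007 d 0.8 -291.3 10.6
```

Call:
drive_tool(moves=[{"delta_pos":[0,0,0],"turn":0.006,"claw":0.48},{"delta_pos":[0,-48.6,0],"turn":0,"claw":0.48},{"delta_pos":[0,-48.6,0],"turn":0,"claw":0.48},{"delta_pos":[0,-48.6,0],"turn":0,"claw":0.48},{"delta_pos":[0,-48.6,0],"turn":0,"claw":0.48},{"delta_pos":[0,-48.6,0],"turn":0,"claw":0.48},{"delta_pos":[0,-48.3,10],"turn":0,"claw":0.48},{"delta_pos":[0,0,40],"turn":0,"claw":0.48},{"delta_pos":[0,0,20],"turn":0,"claw":0.48},{"delta_pos":[0,0,0],"turn":0,"claw":0.48},{"delta_pos":[0,0,0],"turn":0,"claw":0.48}])

```text
time_s: 61.35
tcp_pos: [0.5779, -0.3959, 0.0359]
ee_rot: [[-0.996, -0.094, 0.002], [-0.094, 0.996, -0.001], [-0.002, -0.001, -1.0]]
wrist_force: [0.4, 1.1, 0.2]
gripper_width: 0.477
gripper_force: 0.0
```

```bash
python3 go.py 576.9 -395.5 -19 5.4
python3 - <<'E'
from fit import *
W=np.nanmedian([cap('top')[1] for _ in range(3)],0)
shaft(W,[.577,-.3955],zr=(.037,.05),ang=5.4,name='C'); 
for n,y in(('A',-.081),('B',-.131)): shaft(W,[.607,y],zr=(.040,.053),ang=-1.7,name=n)
P=W[np.isfinite(W[...,2])]
for n,p in(('far',[.6642,-.1076]),('near',[.5502,-.104])):
    q=loc(P,[*p,np.radians(-1.8)]); m=(abs(q[:,0])<.02)&(abs(q[:,1])<.07)&(P[:,2]>.058)
    k=q[m]*1000; print(n,m.sum(),np.percentile(k,[2,98],axis=0).round(1).tolist(),'slope',np.degrees(np.polyfit(k[:,1],k[:,0],1)[0]).round(1),'z',np.percentile(P[m,2],[10,50,95]).round(4))
c=cap('top')[0]; save('t6.png',c[145:225,235:400],4.5)
E
```

```text
t 61.4 tcp [ 577.9 -395.9   35.9] yaw 5.39 w 41.5 F [0.4 1.1 0.2] gf 0.0
turn -0.0 d 0.9 0.4 54.9
C [ 519.1 -400.9] 5.46 len 25 n 63 ztop 46.7
A [607.2 -81.1] -1.96 len 151 n 142 ztop 49.5
B [ 606.3 -131. ] -1.52 len 151 n 140 ztop 49.8
far 292 [[-9.0, -49.0], [12.8, 48.7]] slope 0.4 z [0.0642 0.0677 0.0701]
near 390 [[-18.8, -69.3], [11.9, 45.1]] slope 5.5 z [0.0658 0.0697 0.4936]
```

View pics/t6.png

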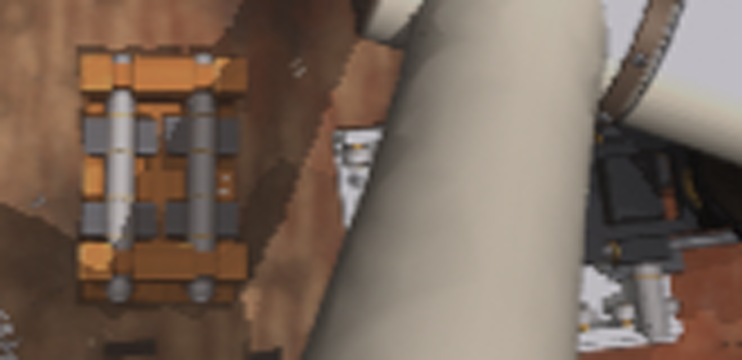

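Both sticks lie across the shafts above the rails (crop y≈75 and y≈260). Now the last shaft.

Call:
drive_tool(moves=[{"delta_pos":[0,0.4,22],"turn":0,"claw":0.48},{"delta_pos":[0,0,18],"turn":0,"claw":0.48},{"delta_pos":[0,0,13.5],"turn":0,"claw":0.48},{"delta_pos":[0,0,0],"turn":0,"claw":0.4},{"delta_pos":[0,0,0],"turn":0,"claw":0.32},{"delta_pos":[0,0,0],"turn":0,"claw":0.27},{"delta_pos":[0,0,0],"turn":0,"claw":0.24},{"delta_pos":[0,0,0],"turn":0,"claw":0.2},{"delta_pos":[0,0,0],"turn":0,"claw":0.15},{"delta_pos":[0,0,0],"turn":0,"claw":0.0},{"delta_pos":[0,0,0],"turn":0,"claw":0.0},{"delta_pos":[0,0,0],"turn":0,"claw":0.0}])

```text
time_s: 63.05
tcp_pos: [0.5774, -0.3961, -0.0181]
ee_rot: [[-0.996, -0.093, 0.001], [-0.093, 0.996, -0.002], [-0.001, -0.002, -1.0]]
wrist_force: [0.1, -4.6, 1.8]
gripper_width: 0.198
gripper_force: 30.0
```

```bash
python3 go.py 606.7 -131 -19 -1.8
```

```text
t 63.0 tcp [ 577.4 -396.1  -18.1] yaw 5.32 w 17.2 F [ 0.1 -4.6  1.8] gf 30.0
turn 0.124 d -20.9 265.9 0.9
```

Call:
drive_tool(moves=[{"delta_pos":[0,0,-20],"turn":0,"claw":0},{"delta_pos":[0,0,-40],"turn":0,"claw":0},{"delta_pos":[0,0,-40],"turn":0.062,"claw":0},{"delta_pos":[0,0,0],"turn":0.062,"claw":0},{"delta_pos":[-3.5,44.3,0],"turn":0,"claw":0},{"delta_pos":[-3.5,44.3,0],"turn":0,"claw":0},{"delta_pos":[-3.5,44.3,0],"turn":0,"claw":0},{"delta_pos":[-3.5,44.3,0],"turn":0,"claw":0},{"delta_pos":[-3.5,44.3,0],"turn":0,"claw":0},{"delta_pos":[-3.5,44.3,0],"turn":0,"claw":0},{"delta_pos":[0,0,0],"turn":0,"claw":0},{"delta_pos":[0,0,0],"turn":0,"claw":0}])

```text
time_s: 64.55
tcp_pos: [0.6052, -0.1294, 0.0807]
ee_rot: [[-1.0, 0.031, -0.002], [0.031, 1.0, 0.001], [0.002, 0.001, -1.0]]
wrist_force: [-0.5, -0.1, -4.5]
gripper_width: 0.199
gripper_force: 30.0
```

```bash
python3 go.py 606.7 -131 20 -1.8
```

```text
t 64.5 tcp [ 605.2 -129.4   80.7] yaw -1.76 w 17.3 F [-0.5 -0.1 -4.5] gf 30.0
turn 0.001 d -1.5 -1.6 60.7
```

Call:
drive_tool(moves=[{"delta_pos":[-0.5,-1,25],"turn":0,"claw":0},{"delta_pos":[0,0,20],"turn":0,"claw":0},{"delta_pos":[0,0,5],"turn":0,"claw":0},{"delta_pos":[0,0,0],"turn":0,"claw":0},{"delta_pos":[0,0,0],"turn":0,"claw":0},{"delta_pos":[0,0,0],"turn":0,"claw":0}])

```text
time_s: 65.3
tcp_pos: [0.6073, -0.1311, 0.032]
ee_rot: [[-1.0, 0.031, 0.002], [0.031, 1.0, 0.0], [-0.002, 0.0, -1.0]]
wrist_force: [0.6, -0.5, -4.2]
gripper_width: 0.195
gripper_force: 30.0
```

```bash
python3 go.py 606.7 -131 20 -1.8
```

```text
t 65.3 tcp [ 607.3 -131.1   32. ] yaw -1.79 w 17.0 F [ 0.6 -0.5 -4.2] gf 30.0
turn 0.0 d 0.6 0.1 12.0
```

Call:
drive_tool(moves=[{"delta_pos":[0,0,6],"turn":0,"claw":0},{"delta_pos":[0,0,4],"turn":0,"claw":0},{"delta_pos":[0,0,0],"turn":0,"claw":0},{"delta_pos":[0,0,1],"turn":0,"claw":0},{"delta_pos":[0,0,0],"turn":0,"claw":0}])

```text
time_s: 65.92
tcp_pos: [0.6067, -0.131, 0.02]
ee_rot: [[-1.0, 0.031, -0.0], [0.031, 1.0, -0.0], [0.0, -0.0, -1.0]]
wrist_force: [0.2, -0.1, -4.2]
gripper_width: 0.199
gripper_force: 30.0
```

Call:
drive_tool(moves=[{"delta_pos":[0,0,0.8],"turn":0,"claw":0},{"delta_pos":[0,0,0],"turn":0,"claw":0},{"delta_pos":[0,0,0],"turn":0,"claw":0}])

```text
time_s: 66.3
tcp_pos: [0.6067, -0.1311, 0.0193]
ee_rot: [[-1.0, 0.031, 0.0], [0.031, 1.0, -0.0], [-0.0, -0.0, -1.0]]
wrist_force: [-0.1, 0.6, -4.6]
gripper_width: 0.202
gripper_force: 30.0
```

Call:
drive_tool(moves=[{"delta_pos":[0,0,0.7],"turn":0,"claw":0},{"delta_pos":[0,0,0],"turn":0,"claw":0},{"delta_pos":[0,0,0],"turn":0,"claw":0}])

```text
time_s: 66.68
tcp_pos: [0.6069, -0.1311, 0.0188]
ee_rot: [[-1.0, 0.031, 0.001], [0.031, 1.0, -0.0], [-0.001, -0.0, -1.0]]
wrist_force: [-0.5, 0.3, -2.2]
gripper_width: 0.201
gripper_force: 30.0
```

Call:
drive_tool(moves=[{"delta_pos":[0,0,0.5],"turn":0,"claw":0},{"delta_pos":[0,0,0],"turn":0,"claw":0},{"delta_pos":[0,0,0],"turn":0,"claw":0.25},{"delta_pos":[0,0,0],"turn":0,"claw":0.4},{"delta_pos":[0,0,0],"turn":0,"claw":0.45},{"delta_pos":[0,0,0],"turn":0,"claw":0.45},{"delta_pos":[0,0,-10],"turn":0,"claw":0.45},{"delta_pos":[0,0,-30],"turn":0,"claw":0.45},{"delta_pos":[0,0,-50],"turn":0,"claw":0.45},{"delta_pos":[30,50,0],"turn":0,"claw":0.45},{"delta_pos":[30,50,0],"turn":0,"claw":0.45},{"delta_pos":[30,50,0],"turn":0,"claw":0.45}])

```text
time_s: 68.18
tcp_pos: [0.5209, 0.023, 0.109]
ee_rot: [[-0.999, 0.032, 0.002], [0.032, 0.999, 0.0], [-0.002, 0.001, -1.0]]
wrist_force: [0.4, -0.1, 0.4]
gripper_width: 0.447
gripper_force: 0.0
```

Call:
drive_tool(moves=[{"delta_pos":[0,50,0],"turn":0,"claw":0.45},{"delta_pos":[0,50,0],"turn":0,"claw":0.45},{"delta_pos":[0,0,0],"turn":0,"claw":0.45},{"delta_pos":[0,0,0],"turn":0,"claw":0.45}])

```text
time_s: 68.68
tcp_pos: [0.5244, 0.1217, 0.1085]
ee_rot: [[-1.0, 0.031, 0.0], [0.031, 1.0, 0.0], [-0.0, 0.0, -1.0]]
wrist_force: [-1.4, 0.0, -0.3]
gripper_width: 0.45
gripper_force: 0.0
```

```bash
python3 go.py
python3 - <<'E'
from fit import *
W=np.nanmedian([cap('top')[1] for _ in range(3)],0)
shaft(W,[.607,-.131],zr=(.075,.09),ang=-1.7,name='C'); shaft(W,[.607,-.081],zr=(.040,.053),ang=-1.7,name='A')
c=cap('top')[0]; s=cap('scene')[0]
a=cv2.resize(c[145:225,235:335],(500,400),interpolation=cv2.INTER_CUBIC); b=cv2.resize(s[170:250,215:275],(300,400),interpolation=cv2.INTER_CUBIC)
save('f.png',np.hstack([a,b]),1)
E
```

```text
t 68.7 tcp [524.4 121.7 108.5] yaw -1.75 w 39.2 F [-1.4  0.  -0.3] gf 0.0
C [ 606.5 -131.2] -1.87 len 150 n 223 ztop 83.6
A [607.2 -81. ] -1.98 len 151 n 138 ztop 49.8
```

View pics/f.png

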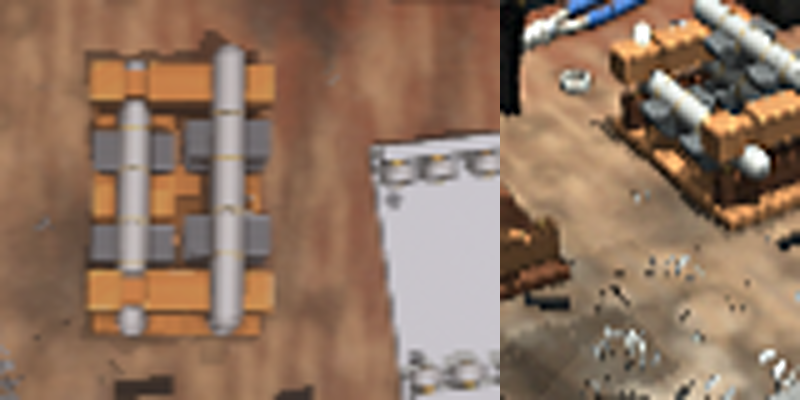

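The stack looks right: the sticks are above the rails, and the third shaft sits in the stick notches (crop x≈228) with its weights even on both sides.

```bash
python3 -c "
from station import ticket; print(ticket.finish_job())"
```

```text
the job is handed in; nothing more can be done
None
```

The job is handed in: all three shafts present settled together on the roller stand and are now stacked in the cradle, two in its notches and one on the sticks, all heavy side down in the last picture; no verdict came back.

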